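# Load and lock the bushing tote

## Task

Pack the bushing tote for the road: swing the blue keeper bar out to the left by about a quarter turn, clear of the compartments, then stand every steel bushing on the bench, flange down, right on the floor of a free compartment of its own size (small, medium or large; one to a compartment). When all are in, swing the bar back fully closed over them against its stop and put the red-headed locking pin from its parking hole down through the bar's eye and the lug plate, as far as it goes; leave the other things on the bench alone.

Things in the scene. Friction and masses are not known exactly. Their poses are not given: they have to be found in the camera images.
- tote: wooden tote fixed to the bench, base board 312 x 160 x 14 mm. Origin: base centre, on the bench top; x axis lengthwise from the bar's pivot end to the lug-plate end, y to its left, z up. Its tray has six square open compartments in three rows of two: 44 mm (near the pivot), 54 mm and 66 mm; walls 8 mm thick, reaching 30 mm above the bench (long sides 34 mm)
- small_left (a point): centre of the floor of the left 44 mm compartment (for a small bushing), 14 mm above the bench
- small_right (a point): centre of the floor of the right 44 mm compartment (for a small bushing), 14 mm above the bench
- medium_left (a point): centre of the floor of the left 54 mm compartment (for a medium bushing), 14 mm above the bench
- medium_right (a point): centre of the floor of the right 54 mm compartment (for a medium bushing), 14 mm above the bench
- large_left (a point): centre of the floor of the left 66 mm compartment (for a large bushing), 14 mm above the bench
- large_right (a point): centre of the floor of the right 66 mm compartment (for a large bushing), 14 mm above the bench
- keeper_bar (a joint): angle of the keeper bar, rad: 0 = closed, lengthwise over the compartments, against its stop, its eye over the lock hole; grows as it swings out horizontally to the left (+y of the tote); 1.57 = a quarter turn, 1.8 = end of travel. The pivot is stiff (0.5 Nm of friction, 3 N at the knob): it stays where it is left
- bar_knob (a point): centre of the upright black grip knob on the blue keeper bar: knob 20 mm in diameter, 40 mm tall (from 80 to 120 mm above the bench; this point is at 106 mm), 165 mm from the bar's pivot. The bar is flat steel 6 mm thick, 54 mm wide, its underside 74 mm and its top 80 mm above the bench; in its free end, 250 mm from the pivot, is a 13 mm hole (the eye) for the pin
- bar_pivot (a point): point on the upright pivot axis of the keeper bar, at the tote's end nearest the robot, 74 mm above the bench
- lock_hole (a point): centre of the 12 mm lock hole, at the top face (73 mm above the bench) of the steel lug plate, 8 mm thick, at the far end of the tote; with the bar closed the bar's eye lies right above it; below the plate is free space
- pin_head (a point): centre of the red head (18 mm in diameter, 31 mm tall) of the loose steel locking pin, 60 g. From the tip up: shank 8 mm in diameter, 40 mm long, round nose; collar 18 mm in diameter, 4 mm thick; head; 75 mm in all. At first it stands upright in a second 12 mm hole of the lug plate (the parking hole), 52 mm to the right of the lock hole, with its collar on the plate
- pin_tip (a point): lower tip of the locking pin's shank, 60 mm below the pin_head point; the pin's z axis points up along it
- small_bushing_1 (a point): centre (half-way up, 28 mm above its underside) of a small flanged steel bushing, standing on its flange: flange 36 mm in diameter and 10.5 mm thick at the bottom, barrel 24 mm in diameter above it, 56 mm tall in all, 120 g (may vary by a third). May be absent (None)
- small_bushing_2 (a point): centre (half-way up, 28 mm above its underside) of a small flanged steel bushing, standing on its flange: flange 36 mm in diameter and 10.5 mm thick at the bottom, barrel 24 mm in diameter above it, 56 mm tall in all, 120 g (may vary by a third). May be absent (None)
- medium_bushing_1 (a point): centre (half-way up, 28 mm above its underside) of a medium flanged steel bushing, standing on its flange: flange 46 mm in diameter and 10.5 mm thick at the bottom, barrel 30 mm in diameter above it, 56 mm tall in all, 180 g (may vary by a third). May be absent (None)
- medium_bushing_2 (a point): centre (half-way up, 28 mm above its underside) of a medium flanged steel bushing, standing on its flange: flange 46 mm in diameter and 10.5 mm thick at the bottom, barrel 30 mm in diameter above it, 56 mm tall in all, 180 g (may vary by a third). May be absent (None)
- large_bushing_1 (a point): centre (half-way up, 28 mm above its underside) of a large flanged steel bushing, standing on its flange: flange 58 mm in diameter and 10.5 mm thick at the bottom, barrel 38 mm in diameter above it, 56 mm tall in all, 280 g (may vary by a third). May be absent (None)
- large_bushing_2 (a point): centre (half-way up, 28 mm above its underside) of a large flanged steel bushing, standing on its flange: flange 58 mm in diameter and 10.5 mm thick at the bottom, barrel 38 mm in diameter above it, 56 mm tall in all, 280 g (may vary by a third). May be absent (None)
- wax_tin: bystander, to be left alone: round red and tan wax tin, 71 mm in diameter, 24 mm tall; origin at the centre of its underside
- tape: bystander, to be left alone: tan tape roll, 77 mm in diameter, 18 mm tall; origin at the centre of its underside
- nails: bystander, to be left alone: nail jar with an ochre lid, 63 mm in diameter, 76 mm tall; origin at the centre of its underside
Things that resemble listed ones, but are neither listed nor needed, are in the scene too. What is shaped like the part that bears large_bushing_1 but orange is not meant.

How it is judged:
On the way, in this order (a step that is already met when the one before it is completed fails the run):
1. the keeper bar is swung out, clear of the compartments (value of joint keeper_bar above 1.2 rad), for 0.2 s.
2. with the bar still out, every bushing stands on the floor of a compartment of its own size ((horizontal distance between small_bushing_1 and small_left below 0.009 m or horizontal distance between small_bushing_1 and small_right below 0.009 m) and z of each of small_bushing_1, small_bushing_2, medium_bushing_1, medium_bushing_2, large_bushing_1, large_bushing_2 in the frame of tote below 0.046 m and angle between each of small_bushing_1, small_bushing_2, medium_bushing_1, medium_bushing_2, large_bushing_1, large_bushing_2's own z axis and vertical below 0.1 rad and (horizontal distance between small_bushing_2 and small_left below 0.009 m or horizontal distance between small_bushing_2 and small_right below 0.009 m) and (horizontal distance between medium_bushing_1 and medium_left below 0.009 m or horizontal distance between medium_bushing_1 and medium_right below 0.009 m) and (horizontal distance between medium_bushing_2 and medium_left below 0.009 m or horizontal distance between medium_bushing_2 and medium_right below 0.009 m) and (horizontal distance between large_bushing_1 and large_left below 0.009 m or horizontal distance between large_bushing_1 and large_right below 0.009 m) and (horizontal distance between large_bushing_2 and large_left below 0.009 m or horizontal distance between large_bushing_2 and large_right below 0.009 m) and value of joint keeper_bar above 1 rad), for 0.2 s.
3. the keeper bar is closed over the bushings (value of joint keeper_bar below 0.035 rad), for 0.2 s.
4. the locking pin is down through the bar's eye and the lug plate (horizontal distance between pin_tip and lock_hole below 0.006 m and z of pin_tip in the frame of tote below 0.048 m and angle between pin_head's own z axis and vertical below 0.2 rad and value of joint keeper_bar below 0.035 rad), for 0.2 s.
At the end, for the whole second after the job is handed in: Every bushing present stands upright (0.1 rad) on the floor (4 mm) of a compartment of its own size (within 9 mm of its centre); bar closed (below 0.035 rad); pin down through eye and lock hole (tip within 6 mm of the axis, at most 48 mm above the bench), upright within 0.2 rad (all of step 4 and (horizontal distance between small_bushing_1 and small_left below 0.009 m or horizontal distance between small_bushing_1 and small_right below 0.009 m) and z of each of small_bushing_1, small_bushing_2, medium_bushing_1, medium_bushing_2, large_bushing_1, large_bushing_2 in the frame of tote below 0.046 m and angle between each of small_bushing_1, small_bushing_2, medium_bushing_1, medium_bushing_2, large_bushing_1, large_bushing_2's own z axis and vertical below 0.1 rad and (horizontal distance between small_bushing_2 and small_left below 0.009 m or horizontal distance between small_bushing_2 and small_right below 0.009 m) and (horizontal distance between medium_bushing_1 and medium_left below 0.009 m or horizontal distance between medium_bushing_1 and medium_right below 0.009 m) and (horizontal distance between medium_bushing_2 and medium_left below 0.009 m or horizontal distance between medium_bushing_2 and medium_right below 0.009 m) and (horizontal distance between large_bushing_1 and large_left below 0.009 m or horizontal distance between large_bushing_1 and large_right below 0.009 m) and (horizontal distance between large_bushing_2 and large_left below 0.009 m or horizontal distance between large_bushing_2 and large_right below 0.009 m)); the robot touches nothing.
It fails at once if a bystander is moved by more than 5 cm (distance of any of wax_tin, tape, nails from where it was at the start of the episode above 0.05 m).
Of bush_small_1, bush_small_2, bush_medium_1, bush_medium_2, bush_large_1, bush_large_2 only 4 to 6 are there at a start; the rules pass over those that are not, and their reading is None.
At some moment in a run one of bush_small_1, bush_small_2, bush_medium_1, bush_medium_2, bush_large_1, bush_large_2 may be knocked a few centimetres aside while the robot is not near it.
It also fails if it takes over 208 s, if anything falls off the work surface, if the arm or the gripper's body presses on something with over 40 N, if the wrist force passes 120 N, or if a joint passes its speed limit or range.

## Robot

A 7-joint arm with a two-finger parallel gripper is mounted at the origin on a cart in front of the work surface, level with it; the furniture and walls round the work are solid. World frame = base frame: x ahead of the robot, y to its left, z up, the work surface at z = 0. Lengths are in m, angles in rad, forces in N, time in s.
With the tool pointing down it reaches from about 0.4 to 0.875 m from the base axis. Payload 6.5 kg.
Tool frame: the origin (TCP) lies on the centre line of the jaws, within the pads' length; the fingertips stand nose_length ahead of it and the grasp point (between the pads) is the TCP (nose_length is the distance from the TCP to the fingertips, in m); z points along the fingers, y is the direction in which the jaws open and shut (so a half turn about z gives the same grasp; the last joint's range is limited). The gripper opens to 88 mm and grips with 3 to 60 N. Pads are 18 mm wide; open, the fingers measure 123 mm over their backs; the gripper's body (75 mm by 187 mm) begins 45 mm behind the grasp point.
Start: joints at [1.23, 0.536, -0.004, 1.538, 0.003, 1.067, -0.071], TCP at [0.176, -0.626, 0.258] pointing down, gripper open.
Joint ranges: [-2.7, 2.7], [-0.37, 2.16], [-1.27, 1.26], [0.24, 2.4], [-1.31, 4.45], [0.19, 1.91], [-2.76, 2.76]. Speed limits (rad/s): [2.39, 2.39, 3.14, 3.14, 3.14, 3.14, 3.14].

## Interface

Orientations are given as a rotation vector (axis times angle).
In Python, from plant import * gives the robot as it stands.
- The arm moves only by the tool apply_moves, never from a script. Its argument "commands" is a list of rows, each a list of 3 entries, a list of its own where there are three numbers: the opening, from -1 (shut) to 1 (fully open), then the shift along the tool's x, y, z in cm, then the turn, a rotation vector about the tool's x, y, z in rad. In form: [[claw, [dx, dy, dz], [ax, ay, az]], ...]. A call has 1 to 20 rows; each row shifts and turns the commanded pose from where the row before left it, along the tool's axes as they then stand; what a row does not reach is not made up. A row lasts 1/12 s, in which the tool goes at most 41.7 mm and 7.16 degrees, less where a joint would pass 70% of its speed; a pose out of reach is approached as far as the arm can. A call is refused whole if a number of a shift passes 4.17 or a number of a turn 0.125, either way. A call with a gripper value outside its range is refused whole. The fingers move at their own pace and stop on an object; "force" is the grip in N (left out, the last holds). Time passes only in rows, so rows that do not move let the fingers close. It gives the time, the measured TCP pose, the force and the opening at its end, in the units of the state.
- get_state(): the state, without advancing time (a new reading comes with each control period).
- get_image(name): name is "scene" or "top" or "wrist"; returns (picture, depth): 384x512x3 uint8, red, green, blue; 384x512 float32, m along the optical axis (not along the pixel's ray), 0 where there is no reading.
- camera_params(name): a dict with "fx", "fy", "cx", "cy" (pixels), "T" (4x4, takes a point from camera to world coordinates). Camera axes: x right, y down, z forward; pixel columns grow to the right and rows downward; lengths in m; the calibration is good to about 2 mm. The wrist camera is an equidistant fisheye: a pixel r from the principal point sees the ray r / f radians off the axis. A picture is of the moment at which its call begins: read the wrist's pose just before it. camera_params takes no time and is no camera call; for the wrist camera it gives the pose at the moment of the call.
- job_done(): hands the job in, once; it reports no verdict.
The state is a dict: "clock": time; "joint_pos": joint angles; "qd": joint speeds; "tau": joint torques, N m; "tcp_pos": TCP position; "ee_rot": TCP orientation; "ft_force": force on the tool from outside, world axes, zero at the start; "torque": the same for the moment, N m; "gripper_width": opening from 0.0 (shut) to 1.0 (fully open).
Only numpy, scipy, OpenCV 4.12 (cv2) and the standard library are available. Lean on these libraries where they do the work, as an engineer would, in place of code of your own. Each camera call takes 0.05 s, during which the arm holds its last target. There are 200 camera calls.

## Working session

There is one attempt and no reset: what is moved stays moved. The work goes in short steps, Python scripts to look and compute and a tool call to move; the robot and the scene stay as the last step left them, time stands still between calls to the robot, and variables do not carry over. Pictures are saved under pics/ and viewed, about 12 in all and at most 16, crops included, and the job is handed in when it is done.

Besides the shell and the picture viewer there is one more tool, called after "Request:" by a JSON object that holds its "name" and its "arguments". apply_moves: Moves the arm, as the interface text tells. Its arguments: {"type":"object","properties":{"commands":{"type":"array"},"force":{"type":"number"}},"required":["commands"]}

```bash
mkdir -p pics; ls
cat > h.py <<'E'
from plant import *
import numpy as np, cv2
from scipy.spatial.transform import Rotation as R
def cloud(name):
    p=camera_params(name); im,d=get_image(name)
    v,u=np.mgrid[:384,:512]
    x=(u-p['cx'])/p['fx'];y=(v-p['cy'])/p['fy']
    P=np.stack([x*d,y*d,d],-1)@p['T'][:3,:3].T+p['T'][:3,3]
    P[d==0]=np.nan
    return im,P
E
python3 - <<'E'
from h import *
print({k:(v.tolist() if hasattr(v,'tolist') else v) for k,v in get_state().items()})
ims=[]
for n in ("scene","top"):
    im,P=cloud(n); np.savez(f"{n}0.npz",im=im,P=P); print(n,camera_params(n)['T'].round(3).tolist(),camera_params(n)['fx'])
    cv2.imwrite(f"pics/{n}0.png",cv2.resize(im[...,::-1],(800,600),interpolation=cv2.INTER_CUBIC))
E
```

```text
pics
{'clock': 0.0, 'joint_pos': [1.2298402478666919, 0.537190226677695, -0.004449437104588849, 1.538855993039166, 0.002628714266453692, 1.0672910603613006, -0.07123668053375394], 'qd': [0.0005906491518786226, 0.0008565273556852921, 0.0012634123840139613, -0.000540922650984643, 0.0005553501568960375, 0.00017236581904058726, 0.0012496519529413667], 'tau': [0.00017070343346858863, -57.098329067230225, 0.9910079464316368, -25.160272121429443, -0.056186222936958075, 0.017908625886775553, 0.00018587948034110013], 'tcp_pos': [0.17618101160128286, -0.625067584302135, 0.2568300408081389], 'ee_rot': [-3.110301123949712, -0.430088090947409, 0.000601382945532188], 'ft_force': [0.2749854018689113, 0.09086467632729907, 0.30255185437681886], 'torque': [0.05937207589155445, -0.010180210841592386, 0.01821903651022559], 'gripper_width': 0.9991639605443937}
scene [[-0.802, -0.451, 0.392, 0.24], [-0.598, 0.617, -0.512, 0.269], [-0.011, -0.645, -0.764, 0.771], [0.0, 0.0, 0.0, 1.0]] 352.5025532189613
top [[-0.028, -0.99, 0.136, 0.422], [-1.0, 0.026, -0.015, -0.179], [0.012, -0.136, -0.991, 1.28], [0.0, 0.0, 0.0, 1.0]] 385.2046375028655
```

View pics/top0.png

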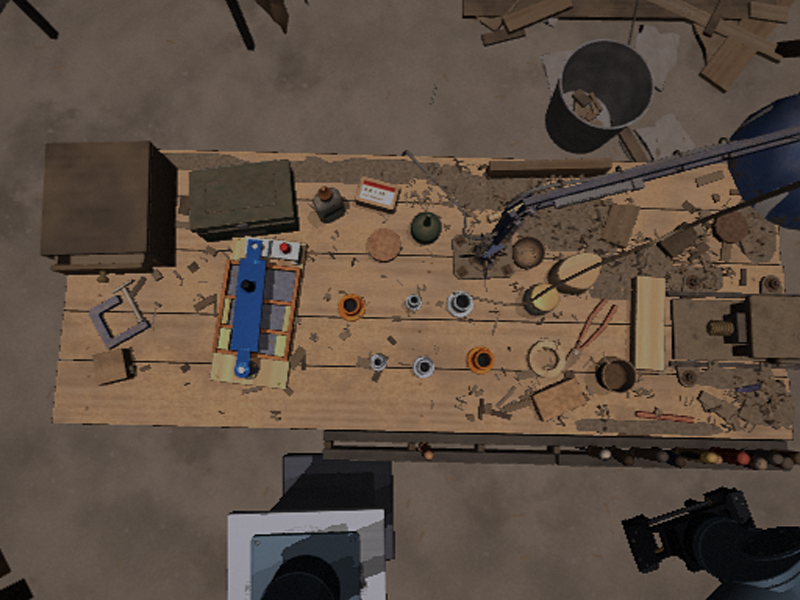

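View pics/scene0.png

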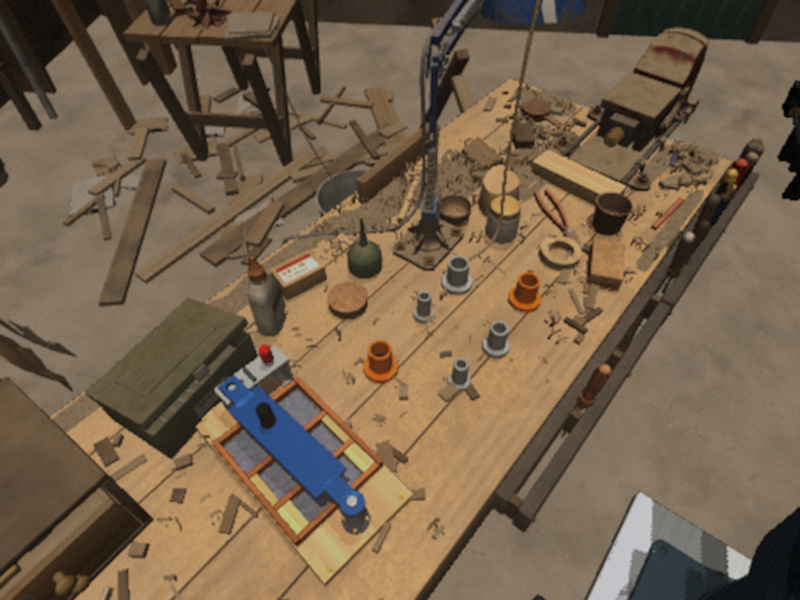

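Run:
```python
from h import *
import plant; print([a for a in dir(plant) if not a.startswith('__')], getattr(plant,'nose_length',None))
Z=np.load('top0.npz'); im,P=Z['im'],Z['P']; s=512/800
def near(u,v,r,lo,hi):
    u,v=u*s,v*s;U,V=np.meshgrid(np.arange(512),np.arange(384))
    m=(np.hypot(U-u,V-v)<r)&(P[...,2]>lo)&(P[...,2]<hi); return P[m]
for n,u,v in [('sA',413,300),('L',460,303),('sB',377,361),('M',423,367),('oA',350,305),('oB',480,358)]:
    for lo,hi in [(.04,.07),(.005,.02)]:
        q=near(u,v,16,lo,hi)
        if len(q)>4:
            (c,r)=cv2.minEnclosingCircle(q[:,:2].astype(np.float32)); print(n,lo,len(q),q.mean(0).round(4),np.round(c,4),round(r,4))
Q=near(248,286,6,.1,.14);print('knob',len(Q),Q.mean(0).round(4))
Q=near(285,247,8,.09,.14);print('pin',len(Q),Q.mean(0).round(4))
hsv=cv2.cvtColor(im,cv2.COLOR_RGB2HSV); m=(hsv[...,0]>100)&(hsv[...,0]<125)&(hsv[...,1]>150)&(P[...,2]>.06)&(P[...,2]<.1)
q=P[m]; q=q[(q[:,1]<.5)]; print('bar',len(q),q.mean(0).round(4),cv2.minAreaRect(q[:,:2].astype(np.float32)))
for n,u,v in [('cab',100,200),('cabfront',150,262),('box',245,200),('boxfront',245,226),('bottle',327,195),('bench',400,330)]:
    q=P[int(v*s),int(u*s)];print(n,q.round(3))
# obstacles >0.03 map extents
for n,(u0,v0,u1,v1) in {'cab':(40,140,180,280),'box':(185,155,305,245)}.items():
    q=P[int(v0*s):int(v1*s),int(u0*s):int(u1*s)].reshape(-1,3);q=q[q[:,2]>.09];print(n,np.percentile(q,[1,99],axis=0).round(3))
```

```text
['PlanningError', 'camera_params', 'get_image', 'get_state', 'job_done', 'nose_length'] 0.019
sA 0.04 31 [ 0.5721 -0.2343  0.0539] [ 0.573  -0.2344] 0.0121
sA 0.005 92 [ 0.5714 -0.2346  0.0108] [ 0.5749 -0.2342] 0.0526
L 0.04 62 [ 0.5667 -0.3331  0.0536] [ 0.5665 -0.3334] 0.0192
L 0.005 135 [ 0.5623 -0.3292  0.011 ] [ 0.569  -0.3347] 0.0527
sB 0.04 31 [ 0.4483 -0.1567  0.0553] [ 0.448  -0.1566] 0.0117
sB 0.005 173 [ 0.4453 -0.1474  0.0107] [ 0.4491 -0.1568] 0.0511
M 0.04 43 [ 0.4358 -0.2509  0.0544] [ 0.4356 -0.2512] 0.0149
M 0.005 106 [ 0.4384 -0.2455  0.01  ] [ 0.4348 -0.2504] 0.0519
oA 0.04 56 [ 0.5662 -0.1038  0.0533] [ 0.5656 -0.1036] 0.0191
oA 0.005 167 [ 0.5655 -0.0995  0.0117] [ 0.5684 -0.0997] 0.052
oB 0.04 59 [ 0.4469 -0.371   0.0541] [ 0.4462 -0.3714] 0.0195
oB 0.005 136 [ 0.4448 -0.3665  0.0107] [ 0.449  -0.3688] 0.0511
knob 40 [0.6028 0.0939 0.1169]
pin 33 [0.6773 0.0224 0.1046]
bar 1170 [0.5503 0.0872 0.08  ] ((0.21732527017593384, -0.2684922218322754), (1.0804516077041626, 0.5745140314102173), 64.73908233642578)
cab [0.765 0.362 0.162]
cabfront [0.657 0.287 0.105]
box [0.776 0.103 0.104]
boxfront [0.723 0.101 0.113]
bottle [ 0.773 -0.067  0.144]
bench [ 0.515 -0.205  0.002]
cab [[0.636 0.272 0.091]
 [0.88  0.47  0.165]]
box [[0.718 0.008 0.09 ]
 [0.841 0.213 0.118]]
```

Run:
```python
from h import *
for n in ('top','scene'):
    Z=np.load(n+'0.npz'); im,P=Z['im'],Z['P']
    hsv=cv2.cvtColor(im,cv2.COLOR_RGB2HSV)
    reg=(P[...,0]>.37)&(P[...,0]<.75)&(P[...,1]>-.02)&(P[...,1]<.25)
    blue=(hsv[...,0]>100)&(hsv[...,0]<125)&(hsv[...,1]>150)&reg&(P[...,2]>.07)&(P[...,2]<.09)
    q=P[blue][:,:2].astype(np.float32); r=cv2.minAreaRect(q); print(n,'bar',len(q),r)
    c=q.mean(0); w,V=np.linalg.eigh(np.cov(q.T)); a=V[:,1]*np.sign(V[0,1]); print(' axis',np.degrees(np.arctan2(a[1],a[0])).round(2), 'ext',np.percentile((q-c)@a,[0,1,99,100]).round(4),c)
    base=reg&(P[...,2]>.008)&(P[...,2]<.045); b=P[base][:,:2].astype(np.float32)
    rr=cv2.minAreaRect(b); print(' tote',len(b),rr)
    rim=reg&(P[...,2]>.026)&(P[...,2]<.04)
    print(' rim',cv2.minAreaRect(P[rim][:,:2].astype(np.float32)))
    red=((hsv[...,0]<8)|(hsv[...,0]>172))&(hsv[...,1]>150)&reg&(P[...,2]>.075); print(' red',P[red].mean(0),red.sum(),P[red][:,2].max())
    top=reg&(P[...,2]>.112)&(P[...,2]<.125)&(P[...,0]<.63); print(' knob',P[top].mean(0),top.sum())
    piv=reg&(P[...,2]>.085)&(P[...,0]<.5);print(' pivot cap',P[piv].mean(0) if piv.any() else None,piv.sum())
    cab=(P[...,1]>.24)&(P[...,1]<.5)&(P[...,0]>.5)&(P[...,2]>.06)&(P[...,2]<.1);print(' cab',np.percentile(P[cab],[1,5],axis=0).round(3) if cab.any() else 0)
    if n=='top': cv2.imwrite('pics/crop1.png',np.hstack([cv2.resize(im[140:255,125:205,::-1],None,fx=5,fy=5,interpolation=2),cv2.resize(im[180:295,210:290,::-1],None,fx=5,fy=5,interpolation=2)]))
```

```text
top bar 1137 ((0.5633788704872131, 0.09992005676031113), (0.054580219089984894, 0.2771916687488556), 84.88504028320312)
 axis -5.31 ext [-0.1377 -0.1318  0.1329  0.1394] [0.5624347  0.09909291]
 tote 3539 ((0.5710775852203369, 0.11294910311698914), (0.26647675037384033, 0.3622312843799591), 88.30841064453125)
 rim ((0.5869772434234619, 0.08979332447052002), (0.30814045667648315, 0.20226897299289703), 5.139891147613525)
 red [0.660849   0.03666857 0.10582789] 33 0.11475507212920344
 knob [0.60299751 0.09462461 0.11871811] 30
 pivot cap [0.44226189 0.11074282 0.08699586] 7
 cab [[0.636 0.271 0.061]
 [0.637 0.272 0.064]]
scene bar 2197 ((0.5642246603965759, 0.10173221677541733), (0.05182582512497902, 0.27597665786743164), 84.41998291015625)
 axis -5.25 ext [-0.1296 -0.1248  0.14    0.1464] [0.55598515 0.10367643]
 tote 7893 ((0.5682532787322998, 0.11299800872802734), (0.3632158637046814, 0.2650042176246643), 0.4414822459220886)
 rim ((0.5913882255554199, 0.10079357773065567), (0.3220648765563965, 0.20022128522396088), 2.8307383060455322)
 red [0.67674483 0.02684575 0.09866003] 70 0.10907633595926958
 knob [0.60404642 0.0980599  0.11718008] 71
 pivot cap [0.44194896 0.1129739  0.08556898] 5
 cab [[0.639 0.275 0.066]
 [0.64  0.281 0.083]]
```

View pics/crop1.png

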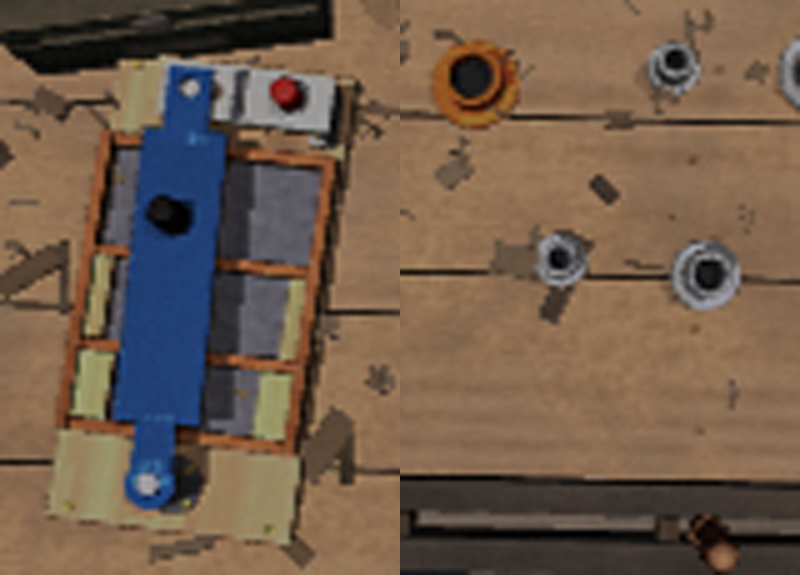

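Run:
```python
from h import *
pv=np.array([.439,.1102])
for n in ('top','scene'):
    Z=np.load(n+'0.npz'); im,P=Z['im'],Z['P']
    m=(P[...,1]>.2)&(P[...,0]>.4)&(P[...,2]>.05)
    q=P[m];d=np.hypot(*(q[:,:2]-pv).T);i=np.argsort(d)[:8];print(n,q[i].round(3).tolist(),d[i].round(3))
    hsv=cv2.cvtColor(im,cv2.COLOR_RGB2HSV)
    v=hsv[...,2].astype(int)
    red=((hsv[...,0]<5)|(hsv[...,0]>174))&(hsv[...,1]>170)&(P[...,2]>.085)&(P[...,0]>.63)&(P[...,0]<.72)&(P[...,1]>-.02)&(P[...,1]<.15)
    q=P[red];print(' red',len(q),q.mean(0).round(4),cv2.minEnclosingCircle(q[:,:2].astype(np.float32)))
s=get_state();r=R.from_rotvec(s['ee_rot']).as_matrix();print(r.round(3))
T=camera_params('wrist')['T'];print((r.T@(T[:3,3]-s['tcp_pos'])).round(3),(r.T@T[:3,:3]).round(2),camera_params('wrist'))
```

```text
top [[0.637, 0.287, 0.112], [0.637, 0.287, 0.142], [0.637, 0.288, 0.146], [0.637, 0.287, 0.125], [0.637, 0.288, 0.092], [0.638, 0.286, 0.12], [0.638, 0.287, 0.102], [0.64, 0.286, 0.112]] [0.265 0.266 0.266 0.266 0.266 0.266 0.266 0.267]
 red 26 [0.6771 0.0225 0.1061] ((0.6779991388320923, 0.023373086005449295), 0.00870862789452076)
scene [[0.639, 0.289, 0.116], [0.64, 0.289, 0.134], [0.64, 0.288, 0.111], [0.639, 0.289, 0.11], [0.64, 0.288, 0.142], [0.64, 0.289, 0.086], [0.64, 0.289, 0.101], [0.64, 0.289, 0.128]] [0.268 0.269 0.269 0.269 0.269 0.269 0.269 0.269]
 red 57 [0.6766 0.0271 0.1001] ((0.6779201030731201, 0.025347137823700905), 0.007944905199110508)
[[ 0.962  0.271 -0.001]
 [ 0.271 -0.962  0.001]
 [-0.    -0.002 -1.   ]]
[ 0.08  -0.    -0.128] [[-0.   -0.95 -0.3 ]
 [ 1.   -0.    0.  ]
 [-0.   -0.3   0.95]] {'fx': 297.3186396354542, 'fy': 297.3186396354542, 'cx': 247.6912235729073, 'cy': 193.34600282095008, 'T': array([[ 2.70534312e-01, -9.17277662e-01, -2.92254813e-01,
         2.52823777e-01],
       [-9.62709828e-01, -2.58078148e-01, -8.11508315e-02,
        -6.03360943e-01],
       [-9.86735842e-04,  3.03310665e-01, -9.52891214e-01,
         3.85008531e-01],
       [ 0.00000000e+00,  0.00000000e+00,  0.00000000e+00,
         1.00000000e+00]])}
```

Add to h.py:
```python
def go(x,y,z,yaw=None):
    """shift (cm) in current tool axes to world point, turn az (rad, mod pi) to yaw in deg of tool x"""
    s=get_state(); r=R.from_rotvec(s['ee_rot']).as_matrix()
    d=r.T@(np.array([x,y,z])-s['tcp_pos'])*100
    cur=np.degrees(np.arctan2(r[1,0],r[0,0]))
    print('shift cm',d.round(2),'n>=',round(np.linalg.norm(d)/4.17,1),'yaw',cur.round(2),'tilt',np.degrees(np.arccos(-r[2,2])).round(2),
      'az',None if yaw is None else round(-np.radians((yaw-cur+90)%180-90),3),'j1,7',np.round(s['joint_pos'],2)[[0,6]],'w',round(s['gripper_width']*88,1),'F',np.round(s['ft_force'],1),'t',round(s['clock'],1))
```

```text
(no output)
```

Request:
{"name": "apply_moves", "arguments": {"commands": [[1,[2.9,-2.75,0],[0,0,0]],[1,[2.9,-2.75,0],[0,0,0]],[1,[2.9,-2.75,0],[0,0,0]],[1,[2.9,-2.75,0],[0,0,0]],[1,[2.9,-2.75,0],[0,0,0]],[1,[2.9,-2.75,0],[0,0,0]],[1,[2.9,-2.75,0],[0,0,0]],[1,[2.9,-2.75,0],[0,0,0]],[1,[2.9,-2.75,0],[0,0,0]],[1,[2.9,-2.75,0],[0,0,0]],[1,[2.9,-2.75,0],[0,0,0]],[1,[2.9,-2.75,0],[0,0,0]],[1,[2.9,-2.75,0],[0,0,0]],[1,[2.9,-2.75,0],[0,0,0]],[1,[2.9,-2.75,0],[0,0,0]],[1,[2.9,-2.75,0],[0,0,0]],[1,[2.9,-2.75,0],[0,0,0]],[1,[2.9,-2.75,0],[0,0,0]],[1,[2.9,-2.75,0],[0,0,0]],[1,[2.9,-2.75,0],[0,0,0]]]}}

```text
clock: 1.77
tcp_pos: [0.5858, 0.0629, 0.2574]
ee_rot: [3.112, 0.43, -0.001]
ft_force: [0.9, -0.0, 0.1]
gripper_width: 0.999
```

```bash
python3 -c "
from h import *
go(.5,.13,.257,-5.3); print(get_state()['tcp_pos'],get_state()['joint_pos'])
p=camera_params('wrist');im,d=get_image('wrist');np.savez('w1.npz',im=im,d=d,T=p['T'])
cv2.imwrite('pics/w1.png',im[...,::-1])"
```

```text
shift cm [-6.44 -8.79  0.04] n>= 2.6 yaw 15.74 tilt 0.04 az 0.367 j1,7 [ 0.07 -1.62] w 88.0 F [ 0.9 -0.   0.1] t 1.8
[0.58581205 0.06286031 0.25737416] [ 0.06544379  0.45615708 -0.33336665  1.68995998  0.1696006   1.02459328
 -1.62089846]
```

```bash
cat >> h.py <<'E'
def wcloud(save=None):
    p=camera_params('wrist'); im,d=get_image('wrist')
    v,u=np.mgrid[:384,:512]; x=u-p['cx'];y=v-p['cy'];r=np.hypot(x,y)+1e-9;th=r/p['fx']
    k=np.where(th<1.4,np.tan(np.minimum(th,1.4))/r,np.nan)
    P=np.stack([x*k*d,y*k*d,d],-1)@p['T'][:3,:3].T+p['T'][:3,3]; P[d==0]=np.nan
    if save: cv2.imwrite(save,im[...,::-1])
    return im,P
E
python3 -c "
from h import *
im,P=wcloud('pics/w1.png')
hsv=cv2.cvtColor(im,cv2.COLOR_RGB2HSV)
reg=(P[...,0]>.37)&(P[...,0]<.75)&(P[...,1]>-.02)&(P[...,1]<.25)
b=(hsv[...,0]>100)&(hsv[...,0]<125)&(hsv[...,1]>150)&reg&(P[...,2]>.07)&(P[...,2]<.09)
q=P[b];print('bar',len(q),q[:,2].mean(),cv2.minAreaRect(q[:,:2].astype(np.float32)))
k=reg&(P[...,2]>.112)&(P[...,2]<.126)&(P[...,0]<.64);print('knob',P[k].mean(0),k.sum(),cv2.minEnclosingCircle(P[k][:,:2].astype(np.float32)))
red=((hsv[...,0]<5)|(hsv[...,0]>174))&(hsv[...,1]>170)&(P[...,2]>.1)&reg&(P[...,0]>.64);q=P[red];print('pin',len(q),q.mean(0),cv2.minEnclosingCircle(q[:,:2].astype(np.float32)))
"
```

```text
bar 2977 0.08106389369545416 ((0.5713954567909241, 0.09997455775737762), (0.05254509299993515, 0.25106921792030334), 84.457763671875)
knob [0.60591144 0.09710496 0.11971598] 363 ((0.604987382888794, 0.09702809900045395), 0.010045678354799747)
pin 245 [0.6797271  0.02601725 0.10798803] ((0.6799718737602234, 0.025307441130280495), 0.008425185456871986)
```

View pics/w1.png

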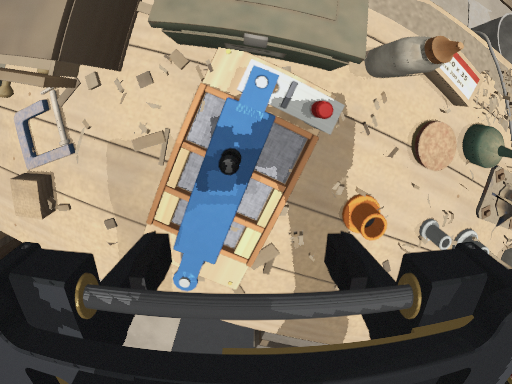

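Request:
{"name": "apply_moves", "arguments": {"commands": [[1,[2.75,-2.76,0],[0,0,0]],[1,[0,0,3],[0,0,0.092]],[1,[0,0,3],[0,0,0.092]],[1,[0,0,3],[0,0,0.092]],[1,[0,0,3],[0,0,0.091]],[1,[0,0,2.9],[0,0,0]],[1,[0,0,0],[0,0,0]]], "force": 15}}

```text
clock: 2.45
tcp_pos: [0.5999, 0.0938, 0.103]
ee_rot: [3.135, -0.144, -0.016]
ft_force: [-0.5, 0.5, -0.3]
gripper_width: 0.997
```

Request:
{"name": "apply_moves", "arguments": {"commands": [[-1,[0,0,0],[0,0,0]],[-1,[0,0,0],[0,0,0]],[-1,[0,0,0],[0,0,0]],[-1,[0,0,0],[0,0,0]],[-1,[0,0,0],[0,0,0]],[-1,[0,0,0],[0,0,0]],[-1,[0,0,0],[0,0,0]],[-1,[0,0,0],[0,0,0]]]}}

```text
clock: 3.12
tcp_pos: [0.6044, 0.0952, 0.1089]
ee_rot: [-3.138, 0.145, -0.0]
ft_force: [-0.2, -0.2, 0.3]
gripper_width: 0.419
```

```bash
python3 -c "
from h import *
go(.605,.097,.108,-5.3); print(get_state()['tcp_pos'])"
```

```text
shift cm [ 0.05 -0.18  0.09] n>= 0.1 yaw -5.27 tilt 0.01 az 0.0 j1,7 [-0.08 -2.05] w 36.9 F [-0.2 -0.2  0.3] t 3.1
[0.60437263 0.09520923 0.10893261]
```

Request:
{"name": "apply_moves", "arguments": {"commands": [[-1,[0,0,0],[0,0,0]],[-1,[0,0,0],[0,0,0]],[-1,[0,0,0],[0,0,0]],[-1,[0,0,0],[0,0,0]],[-1,[0,0,0],[0,0,0]],[-1,[0,0,0],[0,0,0]],[-1,[-0.02,-0.83,0],[0,0,-0.05]],[-1,[-0.02,-0.83,0],[0,0,-0.05]],[-1,[-0.02,-0.83,0],[0,0,-0.05]],[-1,[-0.02,-0.83,0],[0,0,-0.05]],[-1,[-0.02,-0.83,0],[0,0,-0.05]],[-1,[-0.02,-0.83,0],[0,0,-0.05]]]}}

```text
clock: 4.12
tcp_pos: [0.6022, 0.1434, 0.1087]
ee_rot: [3.123, 0.327, 0.001]
ft_force: [2.6, -3.1, 0.1]
gripper_width: 0.21
```

Request:
{"name": "apply_moves", "arguments": {"commands": [[-1,[-0.02,-0.83,0],[0,0,-0.05]],[-1,[-0.02,-0.83,0],[0,0,-0.05]],[-1,[-0.02,-0.83,0],[0,0,-0.05]],[-1,[-0.02,-0.83,0],[0,0,-0.05]],[-1,[-0.02,-0.83,0],[0,0,-0.05]],[-1,[-0.02,-0.83,0],[0,0,-0.05]],[-1,[-0.02,-0.83,0],[0,0,-0.05]],[-1,[-0.02,-0.83,0],[0,0,-0.05]],[-1,[-0.02,-0.83,0],[0,0,-0.05]]]}}

```text
clock: 4.87
tcp_pos: [0.5719, 0.2115, 0.1087]
ee_rot: [2.971, 1.016, 0.004]
ft_force: [4.0, -0.8, -3.8]
gripper_width: 0.208
```

```bash
python3 -c "
from h import *
s=get_state();p=np.array([.4408,.1128]);q=s['tcp_pos'][:2]-p;print(np.hypot(*q),np.arctan2(q[1],q[0])+.14);go(.605,.097,.108,-5.3)"
```

```text
0.16407390207099712 0.785092368407697
shift cm [-4.39 11.08  0.08] n>= 2.9 yaw 37.76 tilt 0.15 az 0.752 j1,7 [-0.14 -1.63] w 18.3 F [ 4.  -0.8 -3.8] t 4.9
```

Request:
{"name": "apply_moves", "arguments": {"commands": [[-1,[-0.02,-0.83,0],[0,0,-0.05]],[-1,[-0.02,-0.83,0],[0,0,-0.05]],[-1,[-0.02,-0.83,0],[0,0,-0.05]],[-1,[-0.02,-0.83,0],[0,0,-0.05]],[-1,[-0.02,-0.83,0],[0,0,-0.05]],[-1,[-0.02,-0.83,0],[0,0,-0.05]],[-1,[-0.02,-0.83,0],[0,0,-0.05]],[-1,[-0.02,-0.83,0],[0,0,-0.05]],[-1,[-0.02,-0.83,0],[0,0,-0.05]],[-1,[-0.02,-0.83,0],[0,0,-0.05]],[-1,[-0.02,-0.83,0],[0,0,-0.05]],[-1,[-0.02,-0.83,0],[0,0,-0.05]],[-1,[-0.02,-0.83,0],[0,0,-0.05]],[-1,[-0.02,-0.83,0],[0,0,-0.05]],[-1,[-0.02,-0.83,0],[0,0,-0.05]],[-1,[-0.02,-0.83,0],[0,0,-0.05]],[-1,[0,0,0],[0,0,0]]]}}

```text
clock: 6.28
tcp_pos: [0.4569, 0.2765, 0.1087]
ee_rot: [-2.339, -2.096, -0.001]
ft_force: [-2.6, 3.5, -2.4]
gripper_width: 0.212
```

```bash
python3 -c "
from h import *
s=get_state();p=np.array([.4408,.1128]);q=s['tcp_pos'][:2]-p;print(np.hypot(*q),np.arctan2(q[1],q[0])+.14);go(.605,.097,.108,-5.3)"
```

```text
0.16450867147976997 1.6128609486662726
shift cm [-16.23  16.69   0.04] n>= 5.6 yaw 83.72 tilt 0.07 az 1.554 j1,7 [-0.16 -1.18] w 18.7 F [-2.6  3.5 -2.4] t 6.3
```

Request:
{"name": "apply_moves", "arguments": {"commands": [[0,[0,0,0],[0,0,0]],[0,[0,0,0],[0,0,0]],[0,[0,0,0],[0,0,0]],[0,[0,0,0],[0,0,0]],[0,[0,0,0],[0,0,0]],[0,[0,0,0],[0,0,0]],[0,[0,0,-4],[0,0,0]],[0,[0,0,-4],[0,0,0]],[0,[0,0,-4],[0,0,0]],[0,[0,0,-4],[0,0,0.125]],[0,[-4,0,0],[0,0,0]],[0,[-4,0,0],[0,0,0]],[0,[-4,0,0],[0,0,0]],[0,[-4,0,0],[0,0,0]],[0,[-4,0,0],[0,0,0]],[0,[-4,0,0],[0,0,0]],[0,[0,0,0],[0,0,0]]]}}

```text
clock: 7.7
tcp_pos: [0.3991, 0.0349, 0.2681]
ee_rot: [2.478, 1.929, -0.008]
ft_force: [1.1, -0.1, -0.6]
gripper_width: 0.495
```

```bash
python3 -c "
from h import *
im,P=wcloud('pics/w2.png');np.savez('w2.npz',im=im,P=P);go(.4408,.1128,.2)
it,Pt=cloud('top');np.savez('top2.npz',im=it,P=Pt)
y=np.radians(-8);x=np.array([np.cos(y),np.sin(y)]);n=np.array([-x[1],x[0]])
for Q in (P,Pt):
  q=Q.reshape(-1,3);q=q[~np.isnan(q[:,0])];d=q[:,:2]-[.4408,.1128];q=np.c_[d@x,d@n,q[:,2]]
  m=(q[:,0]>-.03)&(q[:,0]<.29)&(abs(q[:,1])<.12)
  rim=q[m&(q[:,2]>.027)&(q[:,2]<.045)]
  print(len(rim),cv2.minAreaRect(rim[:,:2].astype(np.float32)))
  print('hx',np.histogram(rim[abs(rim[:,1])<.05][:,0],np.arange(0,.28,.005))[0]);print('hy',np.histogram(rim[:,1],np.arange(-.1,.1,.004))[0])
"
```

```text
shift cm [8.22 2.12 6.84] n>= 2.6 yaw 75.92 tilt 0.14 az None j1,7 [ 0.43 -0.57] w 44.0 F [0.5 0.4 0. ] t 7.8
7676 ((0.155802384018898, 0.02024691551923752), (0.2014504224061966, 0.25669971108436584), 89.40827941894531)
hx [  0   0   0   0   0 172 311  77  38  40  41  37  39  41  41  99 320 168
  23  25  21  25  21  26  18  26  21  22 273 212  27  19  23  17  21  16
  22  16  22  14  19  16  25 279 127   0  32   2   5   2   0   1   0   0
   0  11]
hy [  0   0   0   0   3 329 461 400 294 294 209 190 170  86  82  75  82  86
  81  75  79  76  79 205 432 302  82  76  79  81 102 106  76  85 105 100
 128 190 196 304 311 340 545 412  57  19  25  21  19]
982 ((0.1583251953125, 0.019056178629398346), (0.2627210319042206, 0.2013404369354248), 0.12829020619392395)
hx [ 0  0  0  0  0 13 27  4  1  2  0  2  0  2  1 12 38 19  5  2  5  1  6  3
  5  2  4  3 42 31  3  4  3  3  4  4  4  3  5  3  4  4  9 41 23  0  3  0
  0  0  0  0  0  0  0  3]
hy [ 0  0  0  0 29 83 66 31 31 18 11  6  8 10  8  7  9 10 10 10 10 14 15 47
 54 14 10 11  9 13 16 13  9 10 11 16 21 19 28 35 43 61 83 55  1  2  1  1
  3]
```

View pics/w2.png

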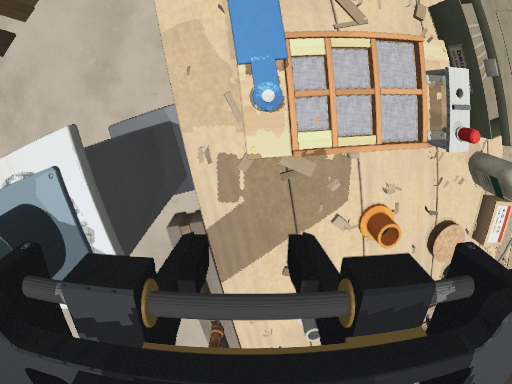

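```bash
cat > fit.py <<'E'
from h import *
from scipy.optimize import least_squares
def fit(Q):
    q=Q.reshape(-1,3);q=q[(q[:,2]>.0285)&(q[:,2]<.033)];p0=np.array([.4408,.1128])
    d=q[:,:2]-p0; y=np.radians(-8);X=d@[np.cos(y),np.sin(y)];Y=d@[-np.sin(y),np.cos(y)]
    sel=(X>.02)&(X<.23)&(abs(Y)<.066); d=d[sel]
    xs=np.array([.031,.083,.145,.219])
    def res(p):
        c,s=np.cos(p[2]),np.sin(p[2]);e=d-p[:2];X=e@[c,s];Y=e@[-s,c]
        dx=np.min(abs(X[:,None]-xs),1);dy=abs(Y)
        return np.maximum(np.minimum(dx,dy)-.002,0)
    r=least_squares(res,[0,0,y],loss='soft_l1',f_scale=.002,x_scale=[.01,.01,.05],diff_step=1e-3)
    return p0+r.x[:2],r.x[2],np.sqrt(np.mean(res(r.x)**2)),len(d)
def comps(p,a):
    c,s=np.cos(a),np.sin(a)
    return {n:(p+np.array([[c,-s],[s,c]])@v).round(4).tolist() for n,v in dict(sl=(.057,.026),sr=(.057,-.026),ml=(.114,.031),mr=(.114,-.031),ll=(.182,.037),lr=(.182,-.037),lock=(.25,0),park=(.25,-.052)).items()}
E
python3 -c "
from fit import *
for n in ('w2','top2'):
    P=np.load(n+'.npz')['P'];p,a,e,N=fit(P);print(n,p,np.degrees(a),e,N,comps(p,a))
Z=np.load('w2.npz');P,im=Z['P'],Z['im'];hsv=cv2.cvtColor(im,cv2.COLOR_RGB2HSV)
red=((hsv[...,0]<5)|(hsv[...,0]>174))&(hsv[...,1]>170)&(P[...,2]>.1)&(P[...,0]>.64)&(P[...,0]<.72)&(P[...,1]>-.02);print('pin',P[red].mean(0),red.sum(),cv2.minEnclosingCircle(P[red][:,:2].astype(np.float32)))
# silver bushing in top2
Pt=np.load('top2.npz')['P']
for c in [(.573,-.2343),(.5665,-.3334),(.448,-.1566),(.4356,-.2512)]:
    m=(np.hypot(Pt[...,0]-c[0],Pt[...,1]-c[1])<.05)&(Pt[...,2]>.04);print(c,P.shape and Pt[m].mean(0).round(4),cv2.minEnclosingCircle(Pt[m][:,:2].astype(np.float32)))
go(.4408,.1128,.2)"
```

```text
w2 [0.44095399 0.11234591] -8.521855901865173 0.008127067990213814 4200 {'sl': [0.5012, 0.1296], 'sr': [0.4935, 0.0782], 'ml': [0.5583, 0.1261], 'mr': [0.5491, 0.0648], 'll': [0.6264, 0.122], 'lr': [0.6155, 0.0488], 'lock': [0.6882, 0.0753], 'park': [0.6805, 0.0239]}
top2 [0.44005312 0.10970463] -8.059793816913452 0.0080357777729844 349 {'sl': [0.5001, 0.1275], 'sr': [0.4928, 0.076], 'ml': [0.5573, 0.1244], 'mr': [0.5486, 0.063], 'll': [0.6254, 0.1208], 'lr': [0.6151, 0.0476], 'lock': [0.6876, 0.0747], 'park': [0.6803, 0.0232]}
pin [0.67632809 0.02531907 0.10700393] 137 ((0.677598237991333, 0.024818474426865578), 0.008333874866366386)
(0.573, -0.2343) [ 0.5717 -0.2345  0.0542] ((0.5726747512817383, -0.2348056584596634), 0.01201403047889471)
(0.5665, -0.3334) [ 0.5665 -0.3327  0.0538] ((0.5667131543159485, -0.33314427733421326), 0.01887710765004158)
(0.448, -0.1566) [ 0.4483 -0.1567  0.0556] ((0.44790661334991455, -0.15659961104393005), 0.01170966774225235)
(0.4356, -0.2512) [ 0.4357 -0.2512  0.0554] ((0.4355204105377197, -0.2512718439102173), 0.014983276836574078)
shift cm [7.94 2.12 6.88] n>= 2.6 yaw 76.13 tilt 0.05 az None j1,7 [ 0.43 -0.57] w 43.8 F [-0.5 -0.4  0.3] t 7.8
```

```bash
python3 -c "
from h import *
go(.448,-.1567,.27,-8)"
```

```text
shift cm [-18.06   9.29  -0.1 ] n>= 4.9 yaw 76.13 tilt 0.05 az 1.468 j1,7 [ 0.43 -0.57] w 43.8 F [-0.5 -0.4  0.3] t 7.8
```

Request:
{"name": "apply_moves", "arguments": {"commands": [[0.4,[-3.61,1.86,0],[0,0,0]],[0.4,[-3.61,1.86,0],[0,0,0]],[0.4,[-3.61,1.86,0],[0,0,0]],[0.4,[-3.61,1.86,0],[0,0,0]],[0.4,[-3.61,1.86,0],[0,0,0]],[0.4,[0,0,1.4],[0,0,0.122]],[0.4,[0,0,1.4],[0,0,0.122]],[0.4,[0,0,1.4],[0,0,0.122]],[0.4,[0,0,1.4],[0,0,0.122]],[0.4,[0,0,1.4],[0,0,0.122]],[0.4,[0,0,1.4],[0,0,0.122]],[0.4,[0,0,1.4],[0,0,0.122]],[0.4,[0,0,1.4],[0,0,0.122]],[0.4,[0,0,1.4],[0,0,0.122]],[0.4,[0,0,1.4],[0,0,0.122]],[0.4,[0,0,1.4],[0,0,0.122]],[0.4,[0,0,1.4],[0,0,0.122]],[0.4,[0,0,0],[0,0,0]],[0.4,[0,0,0],[0,0,0]]]}}

```text
clock: 9.38
tcp_pos: [0.4497, -0.1533, 0.1003]
ee_rot: [-3.135, 0.196, 0.002]
ft_force: [0.6, -1.1, 0.1]
gripper_width: 0.701
```

```bash
python3 -c "
from h import *
go(.448,-.1567,.04,-8); im,P=wcloud('pics/w3.png')
m=(np.hypot(P[...,0]-.448,P[...,1]+.1567)<.04)&(P[...,2]>.045)&(P[...,2]<.062);print(m.sum(),P[m].mean(0),cv2.minEnclosingCircle(P[m][:,:2].astype(np.float32)) if m.sum() else 0)"
```

```text
shift cm [-0.11  0.36  6.03] n>= 1.4 yaw -7.15 tilt 0.08 az 0.015 j1,7 [ 0.35 -1.58] w 61.7 F [ 0.6 -1.1  0.1] t 9.4
938 [ 0.4505004  -0.15534525  0.05432275] ((0.4491102695465088, -0.15502242743968964), 0.012243017554283142)
```

Request:
{"name": "apply_moves", "arguments": {"commands": [[0.4,[-0.03,0.22,2],[0,0,0]],[0.4,[0,0,2],[0,0,0]],[0.4,[0,0,2],[0,0,0]],[0.4,[0,0,0],[0,0,0]],[-1,[0,0,0],[0,0,0]],[-1,[0,0,0],[0,0,0]],[-1,[0,0,0],[0,0,0]],[-1,[0,0,0],[0,0,0]],[-1,[0,0,0],[0,0,0]],[-1,[0,0,0],[0,0,0]],[-1,[0,0,0],[0,0,0]],[-1,[0,0,0],[0,0,0]],[-1,[0,0,0],[0,0,0]]], "force": 20}}

```text
clock: 10.52
tcp_pos: [0.4489, -0.1571, 0.0412]
ee_rot: [3.135, -0.206, 0.001]
ft_force: [-0.9, 1.1, 7.5]
gripper_width: 0.266
```

```bash
python3 -c "
from h import *
go(.449,-.1555,.04,-8)
go(.493,.0775,.13,-8)"
```

```text
shift cm [-0.01 -0.16  0.12] n>= 0.0 yaw -7.5 tilt 0.04 az 0.009 j1,7 [ 0.33 -1.61] w 23.4 F [-0.9  1.1  7.5] t 10.5
shift cm [  1.31 -23.84  -8.88] n>= 6.1 yaw -7.5 tilt 0.04 az 0.009 j1,7 [ 0.33 -1.61] w 23.4 F [-0.9  1.1  7.5] t 10.5
```

Request:
{"name": "apply_moves", "arguments": {"commands": [[-1,[0,0,-3],[0,0,0]],[-1,[0,0,-3],[0,0,0]],[-1,[0,0,-2.9],[0,0,0.009]],[-1,[0.19,-3.41,0],[0,0,0]],[-1,[0.19,-3.41,0],[0,0,0]],[-1,[0.19,-3.41,0],[0,0,0]],[-1,[0.19,-3.41,0],[0,0,0]],[-1,[0.19,-3.41,0],[0,0,0]],[-1,[0.19,-3.41,0],[0,0,0]],[-1,[0.19,-3.41,0],[0,0,0]],[-1,[0,0,0],[0,0,0]],[-1,[0,0,0],[0,0,0]]]}}

```text
clock: 11.52
tcp_pos: [0.4949, 0.0797, 0.1296]
ee_rot: [-3.134, 0.213, 0.0]
ft_force: [-1.0, -0.0, -1.5]
gripper_width: 0.266
```

```bash
python3 -c "
from fit import *
im,P=wcloud('pics/w3.png');np.savez('w3.npz',im=im,P=P);p,a,e,N=fit(P);print(p,np.degrees(a),e,N,comps(p,a))
go(.493,.0775,.055,-8)"
```

```text
[0.44142782 0.11250653] -8.569270465885817 0.008251578481234765 9952 {'sl': [0.5017, 0.1297], 'sr': [0.4939, 0.0783], 'ml': [0.5588, 0.1262], 'mr': [0.5495, 0.0649], 'll': [0.6269, 0.122], 'lr': [0.6159, 0.0488], 'lock': [0.6886, 0.0753], 'park': [0.6809, 0.0238]}
shift cm [-0.15  0.01  7.44] n>= 1.8 yaw -7.95 tilt 0.06 az 0.001 j1,7 [-0.1  -2.08] w 23.2 F [ 0.1 -0.  -1.5] t 11.6
```

View pics/w3.png

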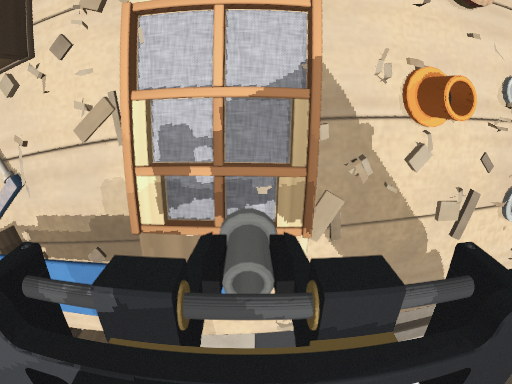

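```bash
cat >> fit.py <<'E'
def held(P):
    s=get_state();t=s['tcp_pos'];q=P.reshape(-1,3);q=q[np.hypot(q[:,0]-t[0],q[:,1]-t[1])<.03];
    z=np.nanmax(np.where(q[:,2]<t[2]+.03,q[:,2],np.nan)); 
    r=q[(q[:,2]>t[2]+.008)&(q[:,2]<t[2]+.03)]
    print('held',len(r),cv2.minEnclosingCircle(r[:,:2].astype(np.float32)) if len(r) else 0,'tcp',t.round(4))
E
python3 -c "
from fit import *
P=np.load('w3.npz')['P'];p=np.array([.4414,.1125]);a=np.radians(-8.57);c,s=np.cos(a),np.sin(a)
q=P.reshape(-1,3);d=q[:,:2]-p;X=d@[c,s];Y=d@[-s,c];z=q[:,2];rim=(z>.027)&(z<.036)
for lo,hi in [(.045,.07),(.1,.13),(.155,.2)]:
    m=rim&(X>lo)&(X<hi)&(abs(Y)<.012);print('mid',lo,np.percentile(Y[m],[5,50,95]).round(4))
for x in (.083,.145,.219):
    for lo,hi in ((-.06,-.01),(.01,.06)):
        m=rim&(abs(X-x)<.012)&(Y>lo)&(Y<hi);print(x,lo,np.percentile(X[m],[5,50,95]).round(4))
held(P)
"
```

```text
mid 0.045 [-0.0037  0.      0.0036]
mid 0.1 [-0.0041 -0.0004  0.0035]
mid 0.155 [-0.0036 -0.0001  0.0037]
0.083 -0.06 [0.0733 0.083  0.0873]
0.083 0.01 [0.0734 0.083  0.0874]
0.145 -0.06 [0.1411 0.1448 0.1486]
0.145 0.01 [0.1409 0.1448 0.1486]
0.219 -0.06 [0.2149 0.2163 0.2189]
0.219 0.01 [0.2149 0.2173 0.2213]
held 3393 ((0.5039048790931702, 0.07788962125778198), 0.02640690468251705) tcp [0.4946 0.0775 0.1294]
```

Request:
{"name": "apply_moves", "arguments": {"commands": [[-1,[-0.08,-0.09,2],[0,0,0.01]],[-1,[0,0,2],[0,0,0]],[-1,[0,0,1.5],[0,0,0]],[-1,[0,0,1],[0,0,0]],[-1,[0,0,0.5],[0,0,0]],[-1,[0,0,0.3],[0,0,0]],[-1,[0,0,0],[0,0,0]],[-1,[0,0,0],[0,0,0]]]}}

```text
clock: 12.23
tcp_pos: [0.4948, 0.0781, 0.0572]
ee_rot: [-3.133, 0.236, -0.001]
ft_force: [0.4, 0.4, -1.2]
gripper_width: 0.264
```

```bash
python3 -c "
from fit import *
go(.4939,.0783,.0545,-8.5);im,P=wcloud('pics/w4.png')
q=P.reshape(-1,3);t=get_state()['tcp_pos']
m=(np.hypot(q[:,0]-t[0],q[:,1]-t[1])<.028)&(q[:,2]>.062)&(q[:,2]<.08);print(np.median(q[m][:,2]),np.percentile(q[m],98,axis=0))"
```

```text
shift cm [-0.09 -0.    0.27] n>= 0.1 yaw -8.63 tilt 0.05 az -0.002 j1,7 [-0.13 -2.12] w 23.2 F [ 0.4  0.4 -1.2] t 12.2
0.0709341009662853 [0.50970473 0.10065853 0.07933468]
```

Request:
{"name": "apply_moves", "arguments": {"commands": [[-1,[-0.08,0,0.15],[0,0,0]],[-1,[0,0,0.1],[0,0,0]],[-1,[0,0,0],[0,0,0]],[-0.1,[0,0,0],[0,0,0]],[-0.1,[0,0,0],[0,0,0]],[-0.1,[0,0,0],[0,0,0]],[-0.1,[0,0,0],[0,0,0]],[-0.1,[0,0,0],[0,0,0]],[0,[0,0,-2],[0,0,0]],[0,[0,0,-3.5],[0,0,0]],[0,[0,0,-3.5],[0,0,0]],[0,[0,0,0],[0,0,0]]]}}

```text
clock: 13.28
tcp_pos: [0.4971, 0.0793, 0.1495]
ee_rot: [-3.13, 0.236, -0.014]
ft_force: [0.7, -0.2, 0.0]
gripper_width: 0.501
```

```bash
cat >> fit.py <<'E'
C=dict(sl=(.5017,.1297),sr=(.4939,.0783),ml=(.5588,.1262),mr=(.5495,.0649),ll=(.6269,.122),lr=(.6159,.0488))
def check(P,c,r,z0=.06,z1=.08):
    q=P.reshape(-1,3);m=(np.hypot(q[:,0]-c[0],q[:,1]-c[1])<r+.015)&(q[:,2]>z0)&(q[:,2]<z1);k=q[m]
    if len(k)<5: print('none',c); return
    (o,rr)=cv2.minEnclosingCircle(k[:,:2].astype(np.float32)); h=np.percentile(k[:,2],[2,50,98]); print('ctr',np.round(o,4),'r',round(rr,4),'z',h.round(4),'off mm',((np.array(o)-c)*1000).round(1),len(k))
def bench(P):
    for n,c in dict(sA=(.5727,-.2345),L=(.5667,-.3332),M=(.4356,-.2512)).items(): print(n,end=' ');check(P,c,.04,.045,.062)
E
python3 -c "
from fit import *
im,P=wcloud('pics/w4.png');check(P,C['sr'],.012)
im,P=cloud('top');check(P,C['sr'],.012);bench(P);go(.573,-.2345,.14,-8.5)"
```

```text
ctr [0.4937 0.0793] r 0.0123 z [0.0605 0.0702 0.072 ] off mm [-0.2  1. ] 652
ctr [0.4942 0.0832] r 0.008 z [0.0622 0.0709 0.0733] off mm [0.3 4.9] 12
sA ctr [ 0.5732 -0.2342] r 0.0121 z [0.0463 0.0561 0.0595] off mm [0.5 0.3] 29
L ctr [ 0.567  -0.3334] r 0.0189 z [0.0463 0.0552 0.0605] off mm [ 0.3 -0.2] 59
M ctr [ 0.4354 -0.2511] r 0.0151 z [0.0499 0.0562 0.0608] off mm [-0.2  0.1] 42
shift cm [12.45 29.78  0.54] n>= 7.7 yaw -8.62 tilt 0.17 az -0.002 j1,7 [-0.1  -2.08] w 44.0 F [ 0.9  0.4 -0.3] t 13.4
```

Request:
{"name": "apply_moves", "arguments": {"commands": [[0.3,[1.56,3.71,0],[0,0,0]],[0.3,[1.56,3.71,0],[0,0,0]],[0.3,[1.56,3.71,0],[0,0,0]],[0.3,[1.56,3.71,0],[0,0,0]],[0.3,[1.56,3.71,0],[0,0,0]],[0.3,[1.56,3.71,0],[0,0,0]],[0.3,[1.56,3.71,0],[0,0,0]],[0.3,[1.56,3.71,0],[0,0,0]],[0.3,[0,0,2],[0,0,0]],[0.3,[0,0,2],[0,0,0]],[0.3,[0,0,0],[0,0,0]],[0.3,[0,0,0],[0,0,0]]]}}

```text
clock: 14.38
tcp_pos: [0.5708, -0.2326, 0.1019]
ee_rot: [-3.131, 0.235, 0.008]
ft_force: [0.6, -0.4, -0.3]
gripper_width: 0.649
```

```bash
python3 -c "
from fit import *
im,P=wcloud();check(P,(.574,-.233),.03,.045,.062);go(.574,-.233,.04,-8.5)"
```

```text
ctr [ 0.5733 -0.2335] r 0.0124 z [0.0458 0.056  0.0581] off mm [-0.7 -0.5] 933
shift cm [ 0.22 -0.    6.33] n>= 1.5 yaw -8.55 tilt 0.13 az -0.001 j1,7 [ 0.41 -1.5 ] w 57.1 F [ 0.4 -0.6 -0. ] t 14.4
```

Request:
{"name": "apply_moves", "arguments": {"commands": [[0.3,[0.15,0.03,2.2],[0,0,0]],[0.3,[0,0,2],[0,0,0]],[0.3,[0,0,2],[0,0,0]],[0.3,[0,0,0],[0,0,0]],[-1,[0,0,0],[0,0,0]],[-1,[0,0,0],[0,0,0]],[-1,[0,0,0],[0,0,0]],[-1,[0,0,0],[0,0,0]],[-1,[0,0,0],[0,0,0]],[-1,[0,0,0],[0,0,0]],[-1,[0,0,0],[0,0,0]],[-1,[0,0,0],[0,0,0]],[-1,[0,0,0],[0,0,0]]]}}

```text
clock: 15.52
tcp_pos: [0.5746, -0.2343, 0.0431]
ee_rot: [3.132, -0.236, 0.002]
ft_force: [-0.6, -0.1, 5.9]
gripper_width: 0.267
```

```bash
python3 -c "
from fit import *
go(.5733,-.2335,.04,-8.5);go(.5017,.1297,.14,-8.5)"
```

```text
shift cm [-0.14 -0.06  0.31] n>= 0.1 yaw -8.61 tilt 0.07 az -0.002 j1,7 [ 0.4  -1.51] w 23.5 F [-0.6 -0.1  5.9] t 15.5
shift cm [-12.64 -34.9   -9.71] n>= 9.2 yaw -8.61 tilt 0.07 az -0.002 j1,7 [ 0.4  -1.51] w 23.5 F [-0.6 -0.1  5.9] t 15.5
```

Request:
{"name": "apply_moves", "arguments": {"commands": [[-1,[0,0,-3.3],[0,0,0]],[-1,[0,0,-3.2],[0,0,0]],[-1,[0,0,-3.2],[0,0,0]],[-1,[-1.39,-3.88,0],[0,0,0]],[-1,[-1.39,-3.88,0],[0,0,0]],[-1,[-1.39,-3.88,0],[0,0,0]],[-1,[-1.39,-3.88,0],[0,0,0]],[-1,[-1.39,-3.88,0],[0,0,0]],[-1,[-1.39,-3.88,0],[0,0,0]],[-1,[-1.39,-3.88,0],[0,0,0]],[-1,[-1.39,-3.88,0],[0,0,0]],[-1,[-1.39,-3.88,0],[0,0,0]],[-1,[0,0,0],[0,0,0]],[-1,[0,0,0],[0,0,0]],[-1,[0,0,0],[0,0,0]]]}}

```text
clock: 16.77
tcp_pos: [0.5025, 0.1292, 0.1391]
ee_rot: [3.132, -0.236, -0.0]
ft_force: [0.0, -0.9, -0.6]
gripper_width: 0.265
```

```bash
python3 -c "
from fit import *
go(.5027,.1297,.0577,-8.5)"
```

```text
shift cm [ 0.01 -0.06  8.14] n>= 2.0 yaw -8.6 tilt 0.05 az -0.002 j1,7 [-0.2  -2.17] w 23.4 F [ 0.  -0.9 -0.6] t 16.8
```

Request:
{"name": "apply_moves", "arguments": {"commands": [[-1,[0,-0.06,2.5],[0,0,0]],[-1,[0,0,2],[0,0,0]],[-1,[0,0,1.5],[0,0,0]],[-1,[0,0,1],[0,0,0]],[-1,[0,0,0.6],[0,0,0]],[-1,[0,0,0.4],[0,0,0]],[-1,[0,0,0.2],[0,0,0]],[-1,[0,0,0],[0,0,0]],[-1,[0,0,0],[0,0,0]],[-0.15,[0,0,0],[0,0,0]],[-0.15,[0,0,0],[0,0,0]],[-0.15,[0,0,0],[0,0,0]],[-0.15,[0,0,0],[0,0,0]],[-0.15,[0,0,0],[0,0,0]],[-0.15,[0,0,-2],[0,0,0]],[-0.15,[0,0,-3.5],[0,0,0]],[0.2,[0,0,-3.5],[0,0,0]],[0.3,[0,0,0],[0,0,0]]]}}

```text
clock: 18.27
tcp_pos: [0.5062, 0.1316, 0.1528]
ee_rot: [-3.129, 0.236, -0.014]
ft_force: [1.4, -0.1, -0.0]
gripper_width: 0.55
```

```bash
python3 -c "
from fit import *
im,P=wcloud();check(P,C['sl'],.012);check(P,C['sr'],.012)
im,P=cloud('top');bench(P);go(.4366,-.25,.14,-8.5)"
```

```text
ctr [0.5021 0.1317] r 0.0123 z [0.0607 0.0703 0.0721] off mm [0.4 2. ] 628
ctr [0.4937 0.0795] r 0.0123 z [0.0607 0.0701 0.0721] off mm [-0.2  1.2] 627
sA none (0.5727, -0.2345)
L ctr [ 0.567 -0.333] r 0.0189 z [0.0478 0.0558 0.0613] off mm [0.3 0.2] 57
M ctr [ 0.4355 -0.2512] r 0.0151 z [0.0476 0.0551 0.0598] off mm [-0.1 -0. ] 42
shift cm [-0.93 38.65  0.79] n>= 9.3 yaw -8.61 tilt 0.18 az -0.002 j1,7 [-0.2  -2.17] w 56.2 F [-0.3 -0.1 -0.2] t 18.4
```

Request:
{"name": "apply_moves", "arguments": {"commands": [[0.4,[-0.09,3.86,0],[0,0,0]],[0.4,[-0.09,3.86,0],[0,0,0]],[0.4,[-0.09,3.86,0],[0,0,0]],[0.4,[-0.09,3.86,0],[0,0,0]],[0.4,[-0.09,3.86,0],[0,0,0]],[0.4,[-0.09,3.86,0],[0,0,0]],[0.4,[-0.09,3.86,0],[0,0,0]],[0.4,[-0.09,3.86,0],[0,0,0]],[0.4,[-0.09,3.86,0],[0,0,0]],[0.4,[-0.09,3.86,0],[0,0,0]],[0.4,[0,0,2],[0,0,0]],[0.4,[0,0,2],[0,0,0]],[0.4,[0,0,0],[0,0,0]],[0.4,[0,0,0],[0,0,0]]]}}

```text
clock: 19.53
tcp_pos: [0.4345, -0.2489, 0.1056]
ee_rot: [-3.131, 0.235, 0.007]
ft_force: [-0.1, -0.6, 0.7]
gripper_width: 0.704
```

```bash
python3 -c "
from fit import *
im,P=wcloud();check(P,(.4366,-.25),.03,.045,.062);go(.4366,-.25,.042,-8.5)"
```

```text
ctr [ 0.4364 -0.2498] r 0.0152 z [0.0457 0.0561 0.058 ] off mm [-0.2  0.2] 1177
shift cm [0.13 0.08 6.46] n>= 1.6 yaw -8.55 tilt 0.13 az -0.001 j1,7 [ 0.52 -1.38] w 61.3 F [-0.4 -0.8  0.2] t 19.6
```

Request:
{"name": "apply_moves", "arguments": {"commands": [[0.4,[0.02,0.06,2.2],[0,0,0]],[0.4,[0,0,2.1],[0,0,0]],[0.4,[0,0,2.1],[0,0,0]],[0.4,[0,0,0],[0,0,0]],[-1,[0,0,0],[0,0,0]],[-1,[0,0,0],[0,0,0]],[-1,[0,0,0],[0,0,0]],[-1,[0,0,0],[0,0,0]],[-1,[0,0,0],[0,0,0]],[-1,[0,0,0],[0,0,0]],[-1,[0,0,0],[0,0,0]],[-1,[0,0,0],[0,0,0]],[-1,[0,0,0],[0,0,0]]]}}

```text
clock: 20.67
tcp_pos: [0.4367, -0.2507, 0.0441]
ee_rot: [3.132, -0.236, 0.002]
ft_force: [-0.2, 0.8, 8.1]
gripper_width: 0.332
```

```bash
python3 -c "
from fit import *
go(.4364,-.2498,.042,-8.5);go(*C['mr'],.14,-8.5)"
```

```text
shift cm [-0.04 -0.09  0.21] n>= 0.1 yaw -8.61 tilt 0.07 az -0.002 j1,7 [ 0.5 -1.4] w 29.2 F [-0.2  0.8  8.1] t 20.7
shift cm [  6.44 -32.89  -9.6 ] n>= 8.4 yaw -8.61 tilt 0.07 az -0.002 j1,7 [ 0.5 -1.4] w 29.2 F [-0.2  0.8  8.1] t 20.7
```

Request:
{"name": "apply_moves", "arguments": {"commands": [[-1,[0,0,-3.2],[0,0,0]],[-1,[0,0,-3.2],[0,0,0]],[-1,[0,0,-3.2],[0,0,0]],[-1,[0.72,-3.65,0],[0,0,0]],[-1,[0.72,-3.65,0],[0,0,0]],[-1,[0.72,-3.65,0],[0,0,0]],[-1,[0.72,-3.65,0],[0,0,0]],[-1,[0.72,-3.65,0],[0,0,0]],[-1,[0.72,-3.65,0],[0,0,0]],[-1,[0.72,-3.65,0],[0,0,0]],[-1,[0.72,-3.65,0],[0,0,0]],[-1,[0.72,-3.65,0],[0,0,0]],[-1,[0,0,0],[0,0,0]],[-1,[0,0,0],[0,0,0]],[-1,[0,0,0],[0,0,0]]]}}

```text
clock: 21.92
tcp_pos: [0.5487, 0.0639, 0.1389]
ee_rot: [3.132, -0.236, -0.002]
ft_force: [-0.2, -1.0, -0.7]
gripper_width: 0.338
```

```bash
python3 -c "
from fit import *
go(*C['mr'],.0581,-8.5)"
```

```text
shift cm [ 0.07 -0.12  8.08] n>= 1.9 yaw -8.61 tilt 0.08 az -0.002 j1,7 [-0.08 -2.02] w 29.7 F [-0.2 -1.  -0.7] t 21.9
```

Request:
{"name": "apply_moves", "arguments": {"commands": [[-1,[0.07,-0.06,2.5],[0,0,0]],[-1,[0,0,2],[0,0,0]],[-1,[0,0,1.5],[0,0,0]],[-1,[0,0,1],[0,0,0]],[-1,[0,0,0.6],[0,0,0]],[-1,[0,0,0.4],[0,0,0]],[-1,[0,0,0.15],[0,0,0]],[-1,[0,0,0],[0,0,0]],[-1,[0,0,0],[0,0,0]],[0,[0,0,0],[0,0,0]],[0,[0,0,0],[0,0,0]],[0,[0,0,0],[0,0,0]],[0,[0,0,0],[0,0,0]],[0,[0,0,0],[0,0,0]],[0,[0,0,-2],[0,0,0]],[0,[0,0,-3.5],[0,0,0]],[0.2,[0,0,-3.5],[0,0,0]],[0.3,[0,0,0],[0,0,0]]]}}

```text
clock: 23.42
tcp_pos: [0.554, 0.0658, 0.1537]
ee_rot: [-3.13, 0.236, -0.015]
ft_force: [2.2, 0.1, 0.9]
gripper_width: 0.622
```

```bash
python3 -c "
from fit import *
im,P=wcloud();check(P,C['sl'],.012);check(P,C['sr'],.012);check(P,C['mr'],.015)
im,P=cloud('top');bench(P);go(.568,-.332,.14,-8.5)"
```

```text
ctr [0.4969 0.1217] r 0.0051 z [0.0622 0.0694 0.0708] off mm [-4.8 -8. ] 14
ctr [0.4942 0.0791] r 0.0126 z [0.0606 0.0699 0.0719] off mm [0.3 0.8] 557
ctr [0.5503 0.066 ] r 0.0153 z [0.0607 0.0703 0.0721] off mm [0.8 1.1] 821
sA none (0.5727, -0.2345)
L ctr [ 0.5668 -0.333 ] r 0.0188 z [0.0461 0.0554 0.0589] off mm [0.1 0.2] 57
M none (0.4356, -0.2512)
shift cm [ 7.62 39.02  0.89] n>= 9.5 yaw -8.62 tilt 0.18 az -0.002 j1,7 [-0.08 -2.02] w 57.1 F [ 0.4 -0.5 -0.6] t 23.5
```

Request:
{"name": "apply_moves", "arguments": {"commands": [[0.6,[0.75,3.9,0],[0,0,0]],[0.6,[0.75,3.9,0],[0,0,0]],[0.6,[0.75,3.9,0],[0,0,0]],[0.6,[0.75,3.9,0],[0,0,0]],[0.6,[0.75,3.9,0],[0,0,0]],[0.6,[0.75,3.9,0],[0,0,0]],[0.6,[0.75,3.9,0],[0,0,0]],[0.6,[0.75,3.9,0],[0,0,0]],[0.6,[0.75,3.9,0],[0,0,0]],[0.6,[0.75,3.9,0],[0,0,0]],[0.6,[0,0,2],[0,0,0]],[0.6,[0,0,2],[0,0,0]],[0.6,[0,0,0],[0,0,0]],[0.6,[0,0,0],[0,0,0]]]}}

```text
clock: 24.68
tcp_pos: [0.5644, -0.3304, 0.1053]
ee_rot: [-3.131, 0.235, 0.007]
ft_force: [0.9, 0.3, 0.4]
gripper_width: 0.8
```

```bash
python3 -c "
from fit import *
im,P=wcloud();check(P,(.568,-.332),.03,.045,.062);go(.568,-.332,.042,-8.5)"
```

```text
ctr [ 0.5677 -0.3325] r 0.0192 z [0.0456 0.0562 0.058 ] off mm [-0.3 -0.5] 1563
shift cm [0.28 0.09 6.48] n>= 1.6 yaw -8.55 tilt 0.13 az -0.001 j1,7 [ 0.53 -1.33] w 70.7 F [ 0.8  0.2 -0.1] t 24.7
```

Request:
{"name": "apply_moves", "arguments": {"commands": [[0.6,[0.13,0.08,2.2],[0,0,0]],[0.6,[0,0,2.1],[0,0,0]],[0.6,[0,0,2.1],[0,0,0]],[0.6,[0,0,0],[0,0,0]],[-1,[0,0,0],[0,0,0]],[-1,[0,0,0],[0,0,0]],[-1,[0,0,0],[0,0,0]],[-1,[0,0,0],[0,0,0]],[-1,[0,0,0],[0,0,0]],[-1,[0,0,0],[0,0,0]],[-1,[0,0,0],[0,0,0]],[-1,[0,0,0],[0,0,0]],[-1,[0,0,0],[0,0,0]]], "force": 25}}

```text
clock: 25.82
tcp_pos: [0.5677, -0.3331, 0.0448]
ee_rot: [3.132, -0.236, 0.002]
ft_force: [-1.1, 0.9, 6.3]
gripper_width: 0.425
```

```bash
python3 -c "
from fit import *
go(.5677,-.3325,.042,-8.5);go(*C['lr'],.145,-8.5)"
```

```text
shift cm [-0.01 -0.06  0.28] n>= 0.1 yaw -8.61 tilt 0.08 az -0.002 j1,7 [ 0.53 -1.34] w 37.4 F [-1.1  0.9  6.3] t 25.8
shift cm [ -0.93 -38.47 -10.04] n>= 9.5 yaw -8.61 tilt 0.08 az -0.002 j1,7 [ 0.53 -1.34] w 37.4 F [-1.1  0.9  6.3] t 25.8
```

Request:
{"name": "apply_moves", "arguments": {"commands": [[-1,[0,0,-3.4],[0,0,0]],[-1,[0,0,-3.3],[0,0,0]],[-1,[0,0,-3.3],[0,0,0]],[-1,[-0.09,-3.85,0],[0,0,0]],[-1,[-0.09,-3.85,0],[0,0,0]],[-1,[-0.09,-3.85,0],[0,0,0]],[-1,[-0.09,-3.85,0],[0,0,0]],[-1,[-0.09,-3.85,0],[0,0,0]],[-1,[-0.09,-3.85,0],[0,0,0]],[-1,[-0.09,-3.85,0],[0,0,0]],[-1,[-0.09,-3.85,0],[0,0,0]],[-1,[-0.09,-3.85,0],[0,0,0]],[-1,[-0.09,-3.85,0],[0,0,0]],[-1,[0,0,0],[0,0,0]],[-1,[0,0,0],[0,0,0]],[-1,[0,0,0],[0,0,0]]]}}

```text
clock: 27.15
tcp_pos: [0.6153, 0.0487, 0.1432]
ee_rot: [3.132, -0.235, -0.002]
ft_force: [-0.4, -1.3, -2.3]
gripper_width: 0.426
```

```bash
python3 -c "
from fit import *
go(*C['lr'],.0588,-8.5)"
```

```text
shift cm [ 0.07 -0.03  8.44] n>= 2.0 yaw -8.59 tilt 0.09 az -0.002 j1,7 [-0.06 -1.96] w 37.5 F [-0.4 -1.3 -2.3] t 27.1
```

Request:
{"name": "apply_moves", "arguments": {"commands": [[-1,[0.05,-0.03,2.5],[0,0,0]],[-1,[0,0,2],[0,0,0]],[-1,[0,0,1.5],[0,0,0]],[-1,[0,0,1],[0,0,0]],[-1,[0,0,0.8],[0,0,0]],[-1,[0,0,0.5],[0,0,0]],[-1,[0,0,0.2],[0,0,0]],[-1,[0,0,0],[0,0,0]],[-1,[0,0,0],[0,0,0]],[0.2,[0,0,0],[0,0,0]],[0.2,[0,0,0],[0,0,0]],[0.2,[0,0,0],[0,0,0]],[0.2,[0,0,0],[0,0,0]],[0.2,[0,0,0],[0,0,0]],[0.2,[0,0,-2],[0,0,0]],[0.2,[0,0,-3.5],[0,0,0]],[0.3,[0,0,-3.5],[0,0,0]],[0.3,[0,0,-3.5],[0,0,0]],[0.3,[0,0,-3.5],[0,0,0]],[0.3,[-4,0,0],[0,0,0]]]}}

```text
clock: 28.82
tcp_pos: [0.5868, 0.055, 0.2271]
ee_rot: [-3.129, 0.241, -0.031]
ft_force: [2.7, 0.5, 1.3]
gripper_width: 0.649
```

Request:
{"name": "apply_moves", "arguments": {"commands": [[0.3,[-4,-1,0],[0,0,0]],[0.3,[-4,-1,0],[0,0,0]],[0.3,[-4,0,0],[0,0,0]],[0.3,[-4,0,0],[0,0,0]],[0.3,[0,0,0],[0,0,0]],[0.3,[0,0,0],[0,0,0]]]}}

```text
clock: 29.32
tcp_pos: [0.4199, 0.0994, 0.2189]
ee_rot: [3.132, -0.232, -0.0]
ft_force: [0.2, -0.1, 0.2]
gripper_width: 0.65
```

```bash
python3 -c "
from fit import *
im,P=wcloud('pics/w5.png')
for k,r in (('sl',.012),('sr',.012),('mr',.015),('lr',.019)):check(P,C[k],r)
im,P=cloud('top');bench(P)
k=(P[...,2]>.11)&(P[...,2]<.126)&(P[...,0]<.5)&(P[...,0]>.4)&(P[...,1]>.22)&(P[...,1]<.33);print('knob',P[k].mean(0) if k.any() else 0,k.sum())
go(.457,.2765,.25,83.7)"
```

```text
ctr [0.5017 0.131 ] r 0.0124 z [0.061  0.0706 0.0722] off mm [0.  1.3] 335
ctr [0.4936 0.0795] r 0.0121 z [0.0632 0.0707 0.0725] off mm [-0.3  1.2] 324
ctr [0.5502 0.0658] r 0.0154 z [0.0613 0.0705 0.0724] off mm [0.7 0.9] 489
none (0.6159, 0.0488)
sA none (0.5727, -0.2345)
L none (0.5667, -0.3332)
M none (0.4356, -0.2512)
knob 0 0
shift cm [  0.72 -18.03  -3.06] n>= 4.4 yaw -8.62 tilt 0.12 az 1.53 j1,7 [-0.15 -2.12] w 57.1 F [0.3 0.1 0.1] t 29.4
```

View pics/w5.png

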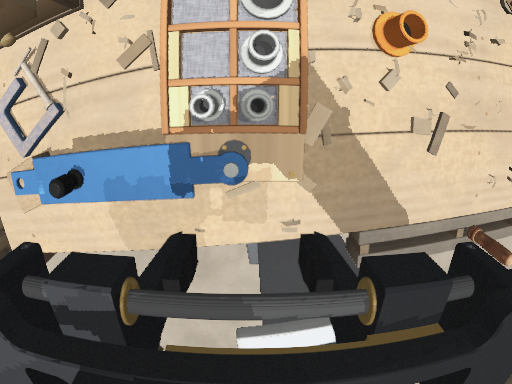

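```bash
python3 -c "
from fit import *
for n in ('top','scene'):
    im,P=cloud(n)
    for k,r in (('sl',.012),('sr',.012),('mr',.015),('lr',.019)):check(P,C[k],r)
    cv2.imwrite('pics/'+n+'6.png',cv2.resize(im[...,::-1],(800,600)))
im,P=wcloud()
k=(P[...,2]>.112)&(P[...,2]<.126)&(P[...,0]<.52)&(P[...,0]>.4)&(P[...,1]>.2)&(P[...,1]<.33);print('knob',P[k].mean(0) if k.any() else 0,k.sum(),cv2.minEnclosingCircle(P[k][:,:2].astype(np.float32)))
"
```

```text
ctr [0.5007 0.13  ] r 0.0121 z [0.0602 0.0694 0.0731] off mm [-1.   0.3] 33
ctr [0.4926 0.0775] r 0.0123 z [0.0615 0.0691 0.0737] off mm [-1.3 -0.8] 34
ctr [0.549  0.0644] r 0.015 z [0.0625 0.0694 0.0738] off mm [-0.5 -0.5] 45
ctr [0.6161 0.0487] r 0.019 z [0.0624 0.0694 0.0744] off mm [ 0.2 -0.1] 54
none (0.5017, 0.1297)
ctr [0.4865 0.0761] r 0.0032 z [0.0654 0.0688 0.0703] off mm [-7.4 -2.2] 5
none (0.5495, 0.0649)
ctr [0.6178 0.0515] r 0.0194 z [0.0603 0.0672 0.0705] off mm [1.9 2.7] 109
knob [0.45854937 0.27307667 0.11887609] 299 ((0.45255959033966064, 0.27582019567489624), 0.006398384924978018)
```

Request:
{"name": "apply_moves", "arguments": {"commands": [[0.4,[0.14,-3.6,0],[0,0,0]],[0.4,[0.14,-3.6,0],[0,0,0]],[0.4,[0.14,-3.6,0],[0,0,0]],[0.4,[0.14,-3.6,0],[0,0,0]],[0.4,[0.14,-3.6,0],[0,0,0]],[0.4,[0,0,0.3],[0,0,-0.124]],[0.4,[0,0,0.3],[0,0,-0.124]],[0.4,[0,0,0.3],[0,0,-0.124]],[0.4,[0,0,0.5],[0,0,-0.124]],[0.4,[0,0,0.6],[0,0,-0.124]],[0.4,[0,0,0.8],[0,0,-0.124]],[0.4,[0,0,0.8],[0,0,-0.124]],[0.4,[0,0,0.8],[0,0,-0.124]],[0.4,[0,0,0.8],[0,0,-0.124]],[0.4,[0,0,0.8],[0,0,-0.124]],[0.4,[0,0,0.4],[0,0,-0.124]],[0.4,[0,0,0],[0,0,-0.124]],[0.4,[0,0,0],[0,0,-0.124]],[0.4,[0,0,0],[0,0,0]],[0.4,[0,0,0],[0,0,0]]]}}

```text
clock: 31.23
tcp_pos: [0.4561, 0.276, 0.1543]
ee_rot: [-2.344, -2.091, 0.0]
ft_force: [1.0, 0.3, 0.3]
gripper_width: 0.699
```

```bash
python3 -c "
from fit import *
go(.457,.2765,.109,83.7)"
```

```text
shift cm [0.06 0.09 4.53] n>= 1.1 yaw 83.47 tilt 0.05 az -0.004 j1,7 [-0.17 -1.1 ] w 61.5 F [1.  0.3 0.3] t 31.2
```

Descend, grip, then swing back along the arc (cw: +y, +turn).

Request:
{"name": "apply_moves", "arguments": {"commands": [[0.4,[0.05,0.09,1.5],[0,0,0]],[0.4,[0,0,1.5],[0,0,0]],[0.4,[0,0,1.5],[0,0,0]],[-1,[0,0,0],[0,0,0]],[-1,[0,0,0],[0,0,0]],[-1,[0,0,0],[0,0,0]],[-1,[0,0,0],[0,0,0]],[-1,[0,0,0],[0,0,0]],[-1,[0,0,0],[0,0,0]],[-1,[0,0,0],[0,0,0]],[-1,[0,0,0],[0,0,0]],[-1,[0,0,0],[0,0,0]],[-1,[0,0,0],[0,0,0]]], "force": 15}}

```text
clock: 32.32
tcp_pos: [0.4567, 0.2767, 0.1101]
ee_rot: [2.339, 2.097, 0.001]
ft_force: [-0.5, -0.4, 5.6]
gripper_width: 0.21
```

```bash
python3 -c "
from fit import *
go(.457,.2765,.109,83.7)
s=get_state();p=np.array([.4414,.1125]);q=s['tcp_pos'][:2]-p;print(np.hypot(*q),np.arctan2(q[1],q[0])+np.radians(8.57))
im,P=cloud('top')
for k,r in (('sl',.012),('sr',.012),('mr',.015),('lr',.019)):check(P,C[k],r)"
```

```text
shift cm [-0.01  0.03  0.11] n>= 0.0 yaw 83.75 tilt 0.04 az 0.001 j1,7 [-0.21 -1.14] w 18.5 F [-0.5 -0.4  5.6] t 32.3
0.16487004369370542 1.6274164483385487
ctr [0.5005 0.1296] r 0.0118 z [0.0608 0.069  0.0753] off mm [-1.2 -0.1] 35
ctr [0.4923 0.078 ] r 0.0124 z [0.0628 0.0699 0.0741] off mm [-1.6 -0.3] 33
ctr [0.5492 0.064 ] r 0.0159 z [0.0625 0.0685 0.0728] off mm [-0.3 -0.9] 45
ctr [0.6114 0.0518] r 0.0191 z [0.0629 0.0687 0.0752] off mm [-4.5  3. ] 60
```

Request:
{"name": "apply_moves", "arguments": {"commands": [[-1,[-0.02,0.83,0],[0,0,0.05]],[-1,[-0.02,0.83,0],[0,0,0.05]],[-1,[-0.02,0.83,0],[0,0,0.05]],[-1,[-0.02,0.83,0],[0,0,0.05]],[-1,[-0.02,0.83,0],[0,0,0.05]],[-1,[-0.02,0.83,0],[0,0,0.05]],[-1,[-0.02,0.83,0],[0,0,0.05]],[-1,[-0.02,0.83,0],[0,0,0.05]],[-1,[-0.02,0.83,0],[0,0,0.05]],[-1,[-0.02,0.83,0],[0,0,0.05]],[-1,[-0.02,0.83,0],[0,0,0.05]],[-1,[-0.02,0.83,0],[0,0,0.05]],[-1,[-0.02,0.83,0],[0,0,0.05]],[-1,[-0.02,0.83,0],[0,0,0.05]],[-1,[-0.02,0.83,0],[0,0,0.05]],[-1,[-0.02,0.83,0],[0,0,0.05]],[-1,[-0.02,0.83,0],[0,0,0.05]],[-1,[-0.02,0.83,0],[0,0,0.05]],[-1,[-0.02,0.83,0],[0,0,0.05]],[-1,[-0.02,0.83,0],[0,0,0.05]]]}}

```text
clock: 34.03
tcp_pos: [0.5872, 0.1872, 0.1102]
ee_rot: [-3.057, -0.717, -0.002]
ft_force: [-1.2, 3.2, 4.6]
gripper_width: 0.212
```

Request:
{"name": "apply_moves", "arguments": {"commands": [[-1,[-0.02,0.83,0],[0,0,0.05]],[-1,[-0.02,0.83,0],[0,0,0.05]],[-1,[-0.02,0.83,0],[0,0,0.05]],[-1,[-0.02,0.83,0],[0,0,0.05]],[-1,[-0.02,0.83,0],[0,0,0.05]],[-1,[-0.02,0.83,0],[0,0,0.05]],[-1,[-0.02,0.83,0],[0,0,0.05]],[-1,[-0.02,0.83,0],[0,0,0.05]],[-1,[-0.02,0.83,0],[0,0,0.05]],[-1,[-0.02,0.83,0],[0,0,0.05]],[-1,[0,0,0],[0,0,0]],[-1,[0,0,0],[0,0,0]]]}}

```text
clock: 35.03
tcp_pos: [0.605, 0.1044, 0.1102]
ee_rot: [3.14, -0.059, 0.002]
ft_force: [1.3, -2.2, 5.7]
gripper_width: 0.21
```

```bash
python3 -c "
from fit import *
s=get_state();p=np.array([.4414,.1125]);q=s['tcp_pos'][:2]-p;print(np.hypot(*q),np.arctan2(q[1],q[0])+np.radians(8.57));a=np.radians(-8.57);go(*(p+.165*np.array([np.cos(a),np.sin(a)])),.109,-8.57)"
```

```text
0.163804207143053 0.1002801070113064
shift cm [0.02 1.65 0.12] n>= 0.4 yaw -2.17 tilt 0.08 az 0.112 j1,7 [-0.13 -1.97] w 18.5 F [ 1.3 -2.2  5.7] t 35.0
```

Request:
{"name": "apply_moves", "arguments": {"commands": [[-1,[0,0.4,0],[0,0,0.025]],[-1,[0,0.4,0],[0,0,0.025]],[-1,[0,0.4,0],[0,0,0.025]],[-1,[0,0.3,0],[0,0,0.02]],[-1,[0,0.2,0],[0,0,0.017]],[-1,[0,0.1,0],[0,0,0]],[-1,[0,0,0],[0,0,0]],[-1,[0,0,0],[0,0,0]],[-1,[0,0,0],[0,0,0]]]}}

```text
clock: 35.78
tcp_pos: [0.6034, 0.0877, 0.1101]
ee_rot: [-3.132, 0.236, -0.002]
ft_force: [1.5, 2.1, 5.7]
gripper_width: 0.206
```

```bash
python3 -c "
from fit import *
s=get_state();p=np.array([.4414,.1125]);q=s['tcp_pos'][:2]-p;print(np.hypot(*q),np.arctan2(q[1],q[0])+np.radians(8.57));a=np.radians(-8.57);go(*(p+.165*np.array([np.cos(a),np.sin(a)])),.109,-8.57)"
```

```text
0.16388867791374415 -0.0026031331393931434
shift cm [ 0.11 -0.04  0.11] n>= 0.0 yaw -8.63 tilt 0.08 az -0.001 j1,7 [-0.12 -2.04] w 18.2 F [1.5 2.1 5.7] t 35.8
```

Request:
{"name": "apply_moves", "arguments": {"commands": [[-1,[0,0.15,0],[0,0,0]],[-1,[0,0.15,0],[0,0,0]],[-1,[0,0.1,0],[0,0,0]],[-1,[0,0,0],[0,0,0]],[-1,[0,0,0],[0,0,0]]]}}

```text
clock: 36.2
tcp_pos: [0.6034, 0.0875, 0.1102]
ee_rot: [-3.128, 0.232, -0.004]
ft_force: [3.9, 9.4, 1.5]
gripper_width: 0.21
```

```bash
python3 -c "
from fit import *
s=get_state();p=np.array([.4414,.1125]);q=s['tcp_pos'][:2]-p;print(np.hypot(*q),np.arctan2(q[1],q[0])+np.radians(8.57));go(.66,.05,.109,-8.57)"
```

```text
0.16387130998267632 -0.0034327892461181453
shift cm [6.16 2.88 0.12] n>= 1.6 yaw -8.49 tilt 0.35 az 0.001 j1,7 [-0.11 -2.03] w 18.5 F [3.9 9.4 1.5] t 36.2
```

Request:
{"name": "apply_moves", "arguments": {"commands": [[-1,[0,-0.4,0],[0,0,0]],[0.3,[0,0,0],[0,0,0]],[0.3,[0,0,0],[0,0,0]],[0.3,[0,0,0],[0,0,0]],[0.3,[0,0,0],[0,0,0]],[0.3,[0,0,0],[0,0,0]],[0.3,[0,0,-3],[0,0,0]],[0.3,[0,0,-3],[0,0,0]],[0.3,[0,0,-3],[0,0,0]],[0.3,[0,1.5,0],[0,0,0]],[0.3,[0,1.5,0],[0,0,0]],[0.3,[0,0,0],[0,0,0]],[0.3,[0,0,0],[0,0,0]]]}}

```text
clock: 37.28
tcp_pos: [0.5973, 0.0557, 0.1982]
ee_rot: [3.131, -0.24, -0.004]
ft_force: [-0.8, 0.3, 0.4]
gripper_width: 0.649
```

```bash
python3 -c "
from fit import *
im,P=wcloud();cv2.imwrite('pics/w7.png',cv2.resize(im[60:260,130:400,::-1],None,fx=2.9,fy=2.9,interpolation=2))
np.savez('w7.npz',im=im,P=P)
hsv=cv2.cvtColor(im,cv2.COLOR_RGB2HSV)
red=((hsv[...,0]<5)|(hsv[...,0]>174))&(hsv[...,1]>150)&(P[...,2]>.1)&(P[...,0]>.64)&(P[...,0]<.73)&(P[...,1]>-.02);print('pin',P[red].mean(0),red.sum(),cv2.minEnclosingCircle(P[red][:,:2].astype(np.float32)))
k=(P[...,2]>.114)&(P[...,2]<.126)&(P[...,0]<.63)&(P[...,0]>.58)&(P[...,1]>.06);print('knob',P[k].mean(0),cv2.minEnclosingCircle(P[k][:,:2].astype(np.float32)))
b=(hsv[...,0]>100)&(hsv[...,0]<125)&(hsv[...,1]>150)&(P[...,2]>.072)&(P[...,2]<.09)&(P[...,0]>.65);q=P[b][:,:2].astype(np.float32);print('bar tip',cv2.minAreaRect(q))
go(.681,.025,.103,-8.57)"
```

```text
pin [0.68002284 0.02490894 0.10833405] 410 ((0.680040180683136, 0.024639924988150597), 0.008535703644156456)
knob [0.60514917 0.08760552 0.1197189 ] ((0.6036962866783142, 0.08801320195198059), 0.010313781909644604)
bar tip ((0.6722680330276489, 0.08061592280864716), (0.04445963352918625, 0.05269337072968483), 0.04118052497506142)
shift cm [8.77 1.9  9.5 ] n>= 3.1 yaw -8.68 tilt 0.15 az -0.002 j1,7 [-0.06 -1.97] w 57.1 F [-0.3 -0.8 -0.3] t 37.3
```

View pics/w7.png

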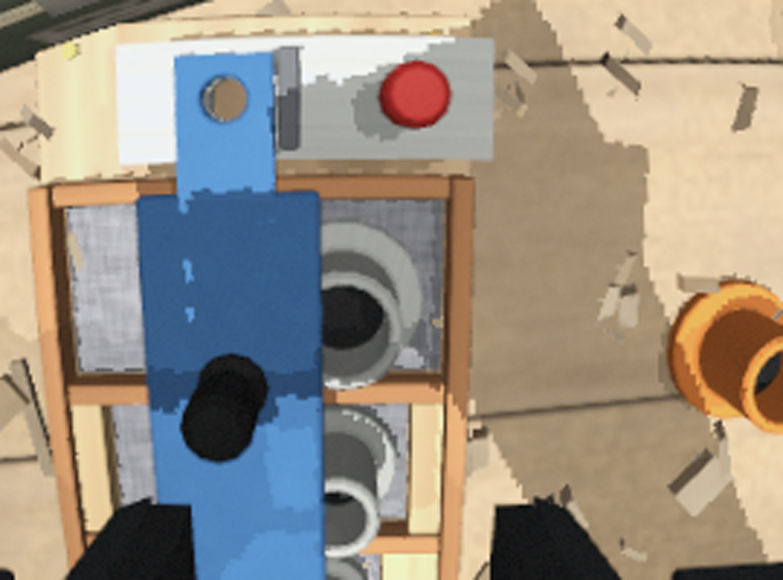

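```bash
python3 -c "
from fit import *
Z=np.load('w7.npz');im,P=Z['im'],Z['P']
print('stop',P[88:100,227:232].reshape(-1,3).mean(0),P[88:100,227:232,2].max())
hsv=cv2.cvtColor(im,cv2.COLOR_RGB2HSV)
b=((hsv[...,0]>100)&(hsv[...,0]<125)&(hsv[...,1]>130)).astype(np.uint8)
sub=1-b[80:110,192:222];n,l,st,ce=cv2.connectedComponentsWithStats(sub);print(st,ce)
p=camera_params('wrist')
k=[i for i in range(1,n) if 30<st[i][4]<400 and st[i][0]>0]
for i in k:
    u,v=ce[i]+[192,80];x,y=u-p['cx'],v-p['cy'];r=np.hypot(x,y);t=r/p['fx']
    d=p['T'][:3,:3]@np.array([x/r*np.sin(t),y/r*np.sin(t),np.cos(t)]);o=p['T'][:3,3];h=o+d*(.080-o[2])/d[2];print('eye',h)
go(.680,.0248,.14,-8.57)"
```

```text
stop [nan nan nan] nan
[[  0   0  30  30 699]
 [  8   6  16  17 201]] [[14.26323319 14.70529328]
 [15.32338308 13.78606965]]
eye [0.68776973 0.07714862 0.08      ]
shift cm [8.66 1.94 5.8 ] n>= 2.5 yaw -8.68 tilt 0.15 az -0.002 j1,7 [-0.06 -1.97] w 57.1 F [-0.3 -0.8 -0.3] t 37.3
```

Request:
{"name": "apply_moves", "arguments": {"commands": [[0,[2.89,0.65,0],[0,0,0]],[0,[2.89,0.65,0],[0,0,0]],[0,[2.89,0.65,0],[0,0,0]],[0,[0,0,2.9],[0,0,0]],[0,[0,0,2.9],[0,0,0]],[0,[0,0,0],[0,0,0]],[0,[0,0,0],[0,0,0]]]}}

```text
clock: 37.92
tcp_pos: [0.6794, 0.0263, 0.1393]
ee_rot: [3.133, -0.234, -0.009]
ft_force: [0.5, 0.6, 1.5]
gripper_width: 0.497
```

```bash
python3 -c "
from fit import *
go(.680,.0247,.101,-8.57)
im,P=wcloud()
hsv=cv2.cvtColor(im,cv2.COLOR_RGB2HSV)
red=((hsv[...,0]<5)|(hsv[...,0]>174))&(hsv[...,1]>150)&(P[...,2]>.1)&(P[...,2]<.115)&(P[...,0]>.64)&(P[...,0]<.73)&(P[...,1]>-.02);print('pin',P[red].mean(0),red.sum(),cv2.minEnclosingCircle(P[red][:,:2].astype(np.float32)))"
```

```text
shift cm [0.11 0.15 3.83] n>= 0.9 yaw -8.54 tilt 0.31 az 0.0 j1,7 [-0.02 -1.9 ] w 43.7 F [0.5 0.6 1.5] t 37.9
pin [0.68275339 0.02402074 0.10753751] 645 ((0.6815428733825684, 0.02396572008728981), 0.008675135672092438)
```

Request:
{"name": "apply_moves", "arguments": {"commands": [[0,[0.12,0.15,1.3],[0,0,0]],[0,[0,0,1.3],[0,0,0]],[0,[0,0,1.2],[0,0,0]],[0,[0,0,0],[0,0,0]],[-1,[0,0,0],[0,0,0]],[-1,[0,0,0],[0,0,0]],[-1,[0,0,0],[0,0,0]],[-1,[0,0,0],[0,0,0]],[-1,[0,0,0],[0,0,0]],[-1,[0,0,0],[0,0,0]],[-1,[0,0,0],[0,0,0]],[-1,[0,0,0],[0,0,0]],[-1,[0,0,0],[0,0,0]]]}}

```text
clock: 39.05
tcp_pos: [0.6826, 0.0238, 0.1043]
ee_rot: [-3.133, 0.236, -0.002]
ft_force: [-0.0, 0.1, 4.2]
gripper_width: 0.197
```

```bash
python3 -c "
from fit import *
go(.681,.0243,.101,-8.57)"
```

```text
shift cm [-0.17 -0.03  0.33] n>= 0.1 yaw -8.61 tilt 0.06 az -0.001 j1,7 [-0.02 -1.91] w 17.3 F [-0.   0.1  4.2] t 39.0
```

Request:
{"name": "apply_moves", "arguments": {"commands": [[-1,[0,0,-2],[0,0,0]],[-1,[0,0,-2],[0,0,0]],[-1,[0,0,-1.6],[0,0,0]],[-1,[0,-2,0],[0,0,0]],[-1,[0,-2,0],[0,0,0]],[-1,[0,-1.2,0],[0,0,0]],[-1,[0,0,0],[0,0,0]],[-1,[0,0,0],[0,0,0]],[-1,[0,0,0],[0,0,0]]]}}

```text
clock: 39.8
tcp_pos: [0.6896, 0.0734, 0.1591]
ee_rot: [3.131, -0.237, -0.002]
ft_force: [-0.3, -0.3, 0.3]
gripper_width: 0.195
```

```bash
python3 -c "
from fit import *
go(.6886,.0757,.12,-8.57);im,P=wcloud();cv2.imwrite('pics/w8.png',cv2.resize(im[80:330,130:400,::-1],None,fx=2.3,fy=2.3,interpolation=2))"
```

```text
shift cm [-0.13 -0.22  3.91] n>= 0.9 yaw -8.67 tilt 0.11 az -0.002 j1,7 [-0.09 -1.97] w 17.2 F [-0.3 -0.3  0.3] t 39.8
```

View pics/w8.png

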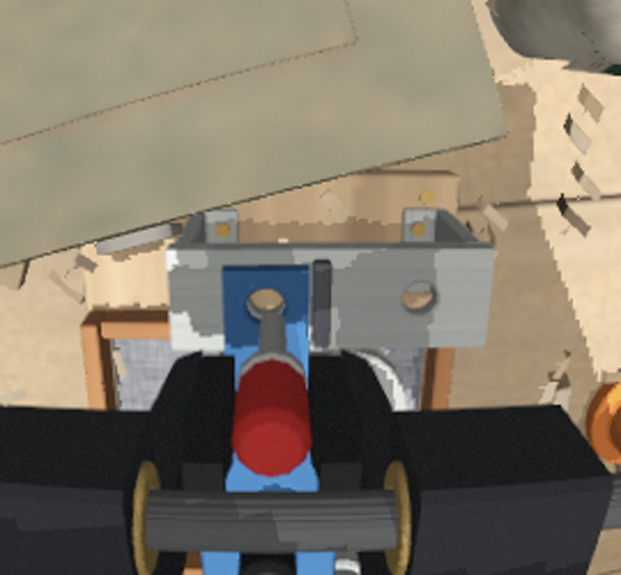

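```bash
python3 -c "
from fit import *
p=camera_params('wrist')
def ray(u,v,z):
    x,y=u-p['cx'],v-p['cy'];r=np.hypot(x,y);t=r/p['fx']
    d=p['T'][:3,:3]@np.array([x/r*np.sin(t),y/r*np.sin(t),np.cos(t)]);o=p['T'][:3,3];return (o+d*(z-o[2])/d[2]).round(4)
im,P=wcloud()
f=lambda a,b:(130+a/2.3,80+b/2.3)
print('eye ctr',ray(*f(266,303),.080),'sides',ray(*f(247,303),.08),ray(*f(285,303),.08),'top',ray(*f(266,288),.08))
print('tip',ray(*f(272,308),.088),'hole2 top/bot',ray(*f(420,283),.073),ray(*f(420,311),.073))
cv2.imwrite('pics/w9.png',cv2.resize(im[180:260,200:300,::-1],None,fx=7,fy=7,interpolation=0))
go(.6886,.0757,.12,-8.57)"
```

```text
eye ctr [0.6891 0.0753 0.08  ] sides [0.69   0.0814 0.08  ] [0.6881 0.0692 0.08  ] top [0.6942 0.0745 0.08  ]
tip [0.6902 0.0731 0.088 ] hole2 top/bot [0.6854 0.0232 0.073 ] [0.6752 0.024  0.073 ]
shift cm [-0.16 -0.24  3.94] n>= 0.9 yaw -8.72 tilt 0.09 az -0.003 j1,7 [-0.09 -1.97] w 17.3 F [-1.1 -0.3 -0.9] t 39.9
```

View pics/w9.png

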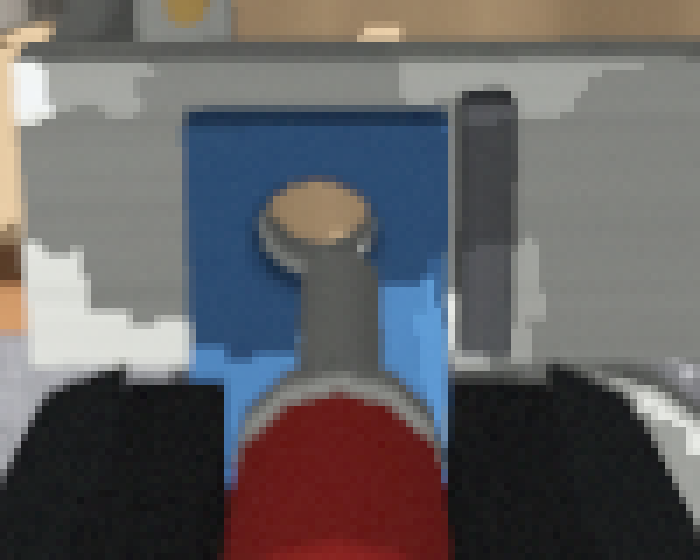

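Request:
{"name": "apply_moves", "arguments": {"commands": [[-1,[0,-0.2,0],[0,0,0]],[-1,[0,0,0.5],[0,0,0]],[-1,[0,0,0.5],[0,0,0]],[-1,[0,0,0.5],[0,0,0]],[-1,[0,0,0.5],[0,0,0]],[-1,[0,0,0],[0,0,0]],[-1,[0,0,0],[0,0,0]]]}}

```text
clock: 40.48
tcp_pos: [0.6899, 0.077, 0.139]
ee_rot: [3.132, -0.236, -0.002]
ft_force: [0.4, -1.4, -0.6]
gripper_width: 0.194
```

Request:
{"name": "apply_moves", "arguments": {"commands": [[-1,[0,0,0.5],[0,0,0]],[-1,[0,0,0.5],[0,0,0]],[-1,[0,0,0.5],[0,0,0]],[-1,[0,0,0.5],[0,0,0]],[-1,[0,0,0.3],[0,0,0]],[-1,[0,0,0.2],[0,0,0]],[-1,[0,0,0],[0,0,0]],[-1,[0,0,0],[0,0,0]]]}}

```text
clock: 41.15
tcp_pos: [0.6902, 0.0771, 0.1146]
ee_rot: [3.133, -0.236, -0.0]
ft_force: [-0.4, -0.3, -1.4]
gripper_width: 0.197
```

Request:
{"name": "apply_moves", "arguments": {"commands": [[-1,[0,0,0.25],[0,0,0]],[-1,[0,0,0],[0,0,0]],[0,[0,0,0],[0,0,0]],[0,[0,0,0],[0,0,0]],[0,[0,0,0],[0,0,0]],[0,[0,0,0],[0,0,0]],[0,[0,0,0],[0,0,0]],[0,[0,0,-3],[0,0,0]],[0,[0,0,-3.5],[0,0,0]],[0,[0,0,-3.5],[0,0,0]],[0,[-4,0,0],[0,0,0]],[0,[-4,0,0],[0,0,0]],[0,[0,0,0],[0,0,0]],[0,[0,0,0],[0,0,0]]]}}

```text
clock: 42.32
tcp_pos: [0.6086, 0.0896, 0.212]
ee_rot: [3.132, -0.233, -0.004]
ft_force: [-0.2, -0.3, -0.2]
gripper_width: 0.498
```

```bash
python3 -c "
from fit import *
im,P=wcloud('pics/w10.png');go(.6,.08,.2)
hsv=cv2.cvtColor(im,cv2.COLOR_RGB2HSV)
red=((hsv[...,0]<5)|(hsv[...,0]>174))&(hsv[...,1]>150)&(P[...,2]>.08)&(P[...,0]>.64)&(P[...,0]<.73)&(P[...,1]>-.02);q=P[red];print('pin z',np.percentile(q[:,2],[50,95]));t=q[q[:,2]>.108];print(t.mean(0),cv2.minEnclosingCircle(t[:,:2].astype(np.float32)))
k=(P[...,2]>.114)&(P[...,2]<.126)&(P[...,0]<.63)&(P[...,0]>.58)&(P[...,1]>.06);print('knob',cv2.minEnclosingCircle(P[k][:,:2].astype(np.float32)))
for k,r in (('mr',.015),('lr',.019)):check(P,C[k],r)
im,P=cloud('top')
for k,r in (('sl',.012),('sr',.012),('mr',.015),('lr',.019)):check(P,C[k],r)"
```

```text
shift cm [-0.95  1.08  1.26] n>= 0.5 yaw -8.57 tilt 0.03 az None j1,7 [-0.11 -2.01] w 44.1 F [-0.1 -1.1  0.6] t 42.4
pin z [0.11572765 0.11704606]
[0.68776446 0.07770768 0.11551136] ((0.6878279447555542, 0.07762700319290161), 0.008442454971373081)
knob ((0.6110481023788452, 0.2231309860944748), 0.1442553550004959)
ctr [0.5505 0.0697] r 0.0272 z [0.0605 0.0705 0.08  ] off mm [1.  4.8] 288
ctr [0.6196 0.0607] r 0.0305 z [0.0609 0.0706 0.08  ] off mm [ 3.7 11.9] 484
ctr [0.504  0.1262] r 0.0237 z [0.0681 0.078  0.0799] off mm [ 2.3 -3.5] 75
ctr [0.497  0.0858] r 0.0249 z [0.0657 0.0779 0.08  ] off mm [3.1 7.5] 89
ctr [0.5527 0.0733] r 0.0273 z [0.0624 0.0771 0.0798] off mm [3.2 8.4] 84
ctr [0.6143 0.0599] r 0.0267 z [0.0621 0.0714 0.0796] off mm [-1.6 11.1] 29
```

View pics/w10.png

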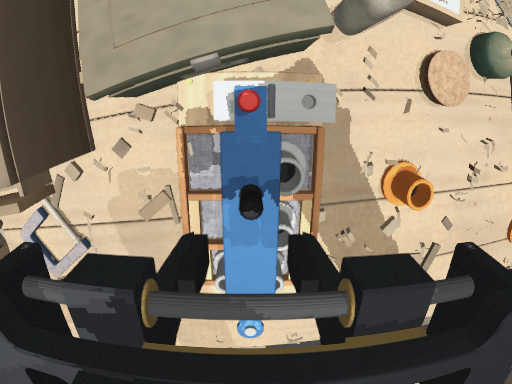

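```bash
python3 -c "
from plant import *
print(job_done())"
```

```text
the job is handed in; nothing more can be done
None
```

The bushing tote is packed and locked, and the job was handed in at about 42 s. No verdict is reported, so what follows rests on my own checks.

**What I did:** I swung the keeper bar out to about 1.6 rad. The four steel bushings on the bench (two small, one medium, one large) went into small_left, small_right, medium_right and large_right. I left the two orange look-alikes and the other things on the bench alone. I then swung the bar back to its stop and moved the pin from its parking hole through the bar's eye and the lug plate.

**Last checks:**
- **Bushings:** just before the bar closed, all four were upright with their tops about 70 mm above the bench, so they stand on the floor. The two small ones and the medium one were within 2 mm of their compartment centres.
- **Large bushing:** it was about 5.4 mm off centre, inside the 9 mm limit. It had been almost centred a few seconds earlier, so it was probably the announced knock.
- **Bar:** a push of about 9 N against the stop moved it no further, with the angle reading close to 0 (−0.003 rad).
- **Pin:** its top is about 115 to 116 mm above the bench, so the collar sits on the bar and the tip is near 40 mm. It stands about 2 mm from the lock-hole axis.

**Checks that failed:** after closing, the top-camera offsets for the bushings were not usable because the bar hides part of them. The final knob measurement also failed, as it picked up other objects. I did not measure the wax tin, tape roll or nail jar at the end.

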